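# Put the piled-up sanding kit away

## Robot

A 6-joint arm with a two-finger parallel gripper is mounted at the origin on the work surface; the furniture and walls round the work are solid. World frame = base frame: x ahead of the robot, y to its left, z up, the work surface at z = 0. Lengths are in m, angles in rad, forces in N, time in s.
With the tool pointing down it reaches from about 0.275 to 0.875 m from the base axis. Payload 12.5 kg.
Tool frame: the origin (TCP) lies midway between the tips of the shut fingers; the grasp point (between the pads) lies 19 mm behind it; z points along the fingers, y is the line along which they close (so a half turn about z gives the same grasp; the last joint's range is limited). The gripper opens to 85 mm and grips with 20 to 120 N. Pads are 22 mm wide; open, the fingers measure 114 mm over their backs; the gripper's body (76 mm by 85 mm) begins 54 mm behind the grasp point. The pads swing forward as they close: fully open they stand 13 mm farther back than shut.
Start: joints at [-1.27, 0.351, 1.652, -0, 1.139, -0.085], TCP at [0.207, -0.51, 0.192] pointing down, gripper open.
Joint ranges: [-2.75, 2.75], [-0.79, 2.1], [0.01, 2.65], [-1.57, 4.71], [0.07, 3.14], [-2.87, 2.87]. Speed limits (rad/s): [2.22, 2.22, 2.79, 3.14, 3.14, 3.14].

## Interface

Orientations are given as [roll, pitch, yaw] about the fixed x, y, z axes, in that order (R = Rz(yaw) Ry(pitch) Rx(roll)).
In Python, from bench import bot gives the robot as it stands. The module is installed in compiled form; this text tells all that it offers.
- The arm moves only by the shell command python3 -m inch 'ROWS' [FORCE]. ROWS is JSON, a list of rows, each an object of numbers: "x", "y", "z": the shift along the tool's x, y, z in cm; "turn": the turn about the tool's z in units of 5 degrees (1.0 is 5 degrees); "grip": the opening, from 0 (shut) to 1 (fully open). A call has 1 to 8 rows; each row shifts and turns the commanded pose from where the row before left it, along the tool's axes as they then stand; what a row does not reach is not made up. A row lasts 1/10 s, in which the tool goes at most 50 mm and 8.59 degrees, less where a joint would pass 70% of its speed; a pose out of reach is approached as far as the arm can. A call is refused whole if a number of a shift passes 5 or a number of a turn 1, either way. A call with a gripper value outside its range is refused whole. The fingers move at their own pace and stop on an object; FORCE is the grip in N (left out, the last holds). Time passes only in rows, so rows that do not move let the fingers close. It gives the time, the measured TCP pose, the force and the opening at its end, in the units of the state.
- bot.get_state(): the state, without advancing time (a new reading comes with each control period).
- bot.camera(name): name is "scene" or "top" or "wrist"; returns (picture, depth): 384x512x3 uint8, blue, green, red; 384x512 float32, m along the optical axis (not along the pixel's ray), 0 where there is no reading.
- bot.calibration(name): a dict with "K" (3x3 intrinsics, pixels), "distortion" ([k1, k2, p1, p2, k3] as OpenCV has them; the pictures are not rectified), "cam_to_world" (4x4, takes a point from camera to world coordinates). Camera axes: x right, y up, looking along -z (the intrinsics and any distortion apply to the point x, -y, -z); pixel columns grow to the right and rows downward; lengths in m; the calibration is good to about 2 mm. A picture is of the moment at which its call begins: read the wrist's pose just before it. calibration takes no time and is no camera call; for the wrist camera it gives the pose at the moment of the call.
- bot.job_done(): hands the job in, once; it reports no verdict.
The state is a dict: "clock": time; "joint_positions": joint angles; "dq": joint speeds; "joint_efforts": joint torques, N m; "position": TCP position; "tool_rot": TCP orientation; "wrist_force": force on the tool from outside, world axes, zero at the start; "wrist_torque": the same for the moment, N m; "finger_gap": finger opening in m.
Only numpy, scipy, OpenCV 4.12 (cv2) and the standard library are available. Lean on these libraries where they do the work, as an engineer would, in place of code of your own. Each camera call takes 0.05 s, during which the arm holds its last target. There are 200 camera calls.

## Task

The sanding kit has been left in one pile: take it apart from the top and put each thing away, right way up and lying flat inside the rim of its own place - the green tin in the round steel dish, the plain beech block in the blue tray, the cork block in the red tray, and the battery in the black charging cradle, each block and the battery lengthwise, either way round. Tip nothing over, set the battery down gently, and leave the jar of bolts and the tape measure where they stand.

Things in the scene. Friction and masses are not known exactly. Their poses are not given: they have to be found in the camera images.
- green_tin: small round green tin with a silver lid, 54 mm diameter, 61 mm high, about 0.16 kg. It is always on top of the pile, standing on the beech block. Origin: centre of its underside; z up.
- beech_block: plain rectangular beech sanding block, bare pale greyish wood on all sides, 52 (x) x 110 (y) x 42 (z) mm, about 0.16 kg. Second from the top: lies on the cork block, turned about 45 degrees to it. Origin: centre of its underside; y along its length, z up.
- cork_block: cork sanding block, speckled orange-brown cork sides with grey-beige paper over the top, 60 (x) x 115 (y) x 34 (z) mm, about 0.07 kg. Third from the top: lies on the battery, across it. Origin: centre of its underside; y along its length, z up. Its hard underside is 2 mm above the origin, so lying on a surface its origin is 2 mm below that surface.
- battery: black power-tool battery pack with a grey top and red buttons, 113 (x) x 68 (y) mm and 42 mm high, with a narrower step on top, 90 (x) x 52 (y) mm, up to 56 mm height (the step's centre is 5 mm to +x of the origin), about 0.43 kg. Bottom of the pile, standing on the bench. Can be gripped across the 68 mm body. Origin: centre of its underside; x along its length, z up.
- dish: round shallow dark-grey steel dish fixed to the bench, the place of the tin: outside 84 mm diameter, inside 76 mm at the rim, rim 15 mm high, floor 7 mm above the bench. Origin: centre of its underside (on the bench).
- blue_tray: blue rectangular shallow tray fixed to the bench, the place of the beech block: inside 84 (x) x 136 (y) mm, rim 6 mm thick and 13 mm high, floor 7 mm above the bench. Origin: centre of its underside; y along its length.
- red_tray: red rectangular shallow tray, otherwise the same as the blue one, fixed to the bench, the place of the cork block: inside 84 (x) x 136 (y) mm, rim 6 mm thick and 13 mm high, floor 7 mm above the bench. Origin: centre of its underside; y along its length.
- cradle: black plastic charging cradle fixed to the bench, place of the battery: shallow tray, inside 88 (x) x 132 (y) mm, floor 7 mm above the bench with three brass contact strips; rim 6 mm thick, 13 mm high, but the end at -y 16 mm thick, 21 mm high with a yellow stripe. The battery lies in it lengthwise, either way round. Origin: centre of the inside, at bench height; y along its length.
- jar: glass jar of bolts with a tin lid, 63 mm diameter, 79 mm high, standing loose on the bench among the trays; a bystander. Origin: centre of its underside.
- tape_measure: yellow and black tape measure, 37 x 72 x 64 mm, standing loose on the bench; a bystander. Origin: centre of its underside.
Mind the look-alikes: they are no part of the job. Leave any purple look-alike of the battery alone.

How it is judged:
By the outcome, as a careful person would: the job done as asked, in the order asked, and still so for the second after the job is handed in, with the robot touching nothing.
It also fails if it takes over 123 s, if anything falls off the work surface, if the arm or the gripper's body presses on something with over 40 N, if the wrist force passes 120 N, or if a joint passes its speed limit or range.

## Working session

There is one attempt and no reset: what is moved stays moved. The work goes in short steps, Python scripts to look and compute and a shell command to move; the robot and the scene stay as the last step left them, time stands still between calls to the robot, and variables do not carry over. Pictures are saved under pics/ and viewed, on a budget of 18 in all, crops included, one or two more only if the job needs it, and the job is handed in when it is done.

```bash
ls; mkdir -p pics
cat > h.py <<'E'
import numpy as np, cv2
from bench import bot
def grab(n):
    c=bot.calibration(n); im,d=bot.camera(n); return im,d,c
def rays(px,c):
    K=np.array(c["K"]);D=np.array(c["distortion"],float)
    u=cv2.undistortPoints(np.array(px,float).reshape(-1,1,2),K,D).reshape(-1,2)
    T=np.array(c["cam_to_world"]); v=np.c_[u[:,0],-u[:,1],-np.ones(len(u))]
    return T[:3,3],v@T[:3,:3].T
def plane(px,c,z):
    o,r=rays(px,c); return o+r*((z-o[2])/r[:,2])[:,None]
def cloud(d,c):
    h,w=d.shape; yy,xx=np.mgrid[:h,:w]
    o,r=rays(np.c_[xx.ravel(),yy.ravel()],c)
    P=o+r*d.reshape(-1,1); P[d.ravel()==0]=np.nan
    return P.reshape(h,w,3)
E
python3 - <<'E'
from h import *
s=bot.get_state(); print(s)
for n in("top","scene"):
    im,d,c=grab(n); cv2.imwrite(f"pics/{n}0.png",im if n=="scene" else cv2.resize(im,(800,600))); np.savez(f"{n}0.npz",im=im,d=d); print(n,c)
E
```

```text
pics
{'clock': 0.0, 'joint_positions': array([-1.26962045e+00,  3.51264644e-01,  1.65242403e+00, -1.80468591e-05,
        1.13913037e+00, -8.46243050e-02]), 'dq': array([ 5.72520725e-05, -5.42813593e-04,  2.34132388e-03,  9.96440791e-05,
        1.40256651e-03,  1.66024467e-04]), 'joint_efforts': array([ 1.55804726e-03, -5.06093466e+01, -2.91403842e+01, -4.67820769e-06,
        4.54224893e-03, -1.33826833e-05]), 'position': array([ 0.20685638, -0.50919872,  0.19104293]), 'tool_rot': array([-3.14036927e+00, -8.73346641e-05,  3.85807687e-01]), 'wrist_force': array([-0.37326706, -0.38072104,  0.67425175]), 'wrist_torque': array([ 0.00447952, -0.01197948,  0.02189221]), 'finger_gap': 0.08506754345852263}
top {'K': array([[476.69441913,   0.        , 244.38478971],
       [  0.        , 476.69441913, 196.0820112 ],
       [  0.        ,   0.        ,   1.        ]]), 'distortion': array([-0.11180435,  0.        ,  0.        ,  0.        ,  0.        ]), 'cam_to_world': array([[-1.97485938e-03,  9.85709416e-01, -1.68443008e-01,
         1.68191360e-01],
       [-9.99924335e-01,  9.87207908e-05,  1.23010149e-02,
         1.52940519e-01],
       [ 1.21418551e-02,  1.68454556e-01,  9.85634637e-01,
         1.79376637e+00],
       [ 0.00000000e+00,  0.00000000e+00,  0.00000000e+00,
         1.00000000e+00]])}
scene {'K': array([[448.60258678,   0.        , 259.13225267],
       [  0.        , 448.60258678, 191.90921284],
       [  0.        ,   0.        ,   1.        ]]), 'distortion': array([0.0501902, 0.       , 0.       , 0.       , 0.       ]), 'cam_to_world': array([[ 0.45211582,  0.68369061, -0.57285115, -0.49914953],
       [-0.89195723,  0.34518482, -0.2919927 , -0.32527939],
       [-0.00189314,  0.64297325,  0.7658863 ,  1.34079212],
       [ 0.        ,  0.        ,  0.        ,  1.        ]])}
```

View pics/top0.png

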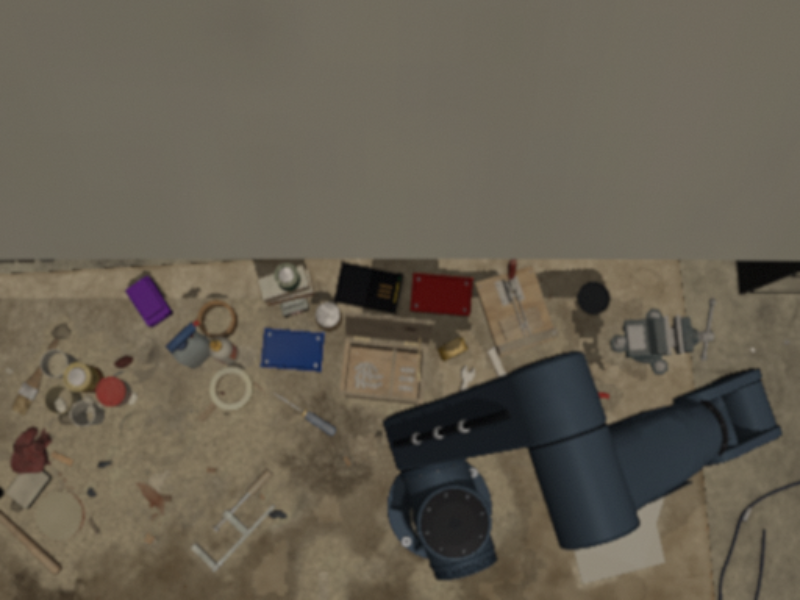

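View pics/scene0.png

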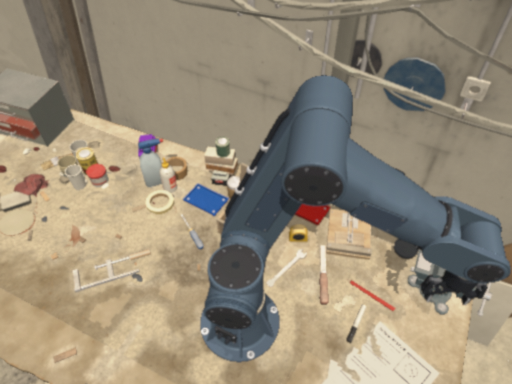

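The top view (800x600) shows the pile at (288,280), the jar at (328,314), the cradle at (368,288), the red tray at (442,294), the blue tray at (292,350), the tape at (452,346) and a possible dish at (594,298). Next I'll measure them and enlarge the view.

Run:
```python
from h import *
f=np.load("top0.npz"); im,d=f["im"],f["d"]; c=bot.calibration("top"); P=cloud(d,c)
hsv=cv2.cvtColor(im,cv2.COLOR_BGR2HSV)
s=512/800
for n,p in dict(tin=(288,275),jar=(328,314),cradle=(368,288),red=(442,294),blue=(292,350),tape=(452,346),dish=(594,298),box=(384,370),board=(390,325),board2=(520,310),wallbase=(450,255),wall2=(450,200),vise=(645,340)).items():
    u,v=int(p[0]*s),int(p[1]*s); print(n,P[v,u].round(3),hsv[v,u])
def rect(name,m):
    m=m.astype(np.uint8); 
    cs,_=cv2.findContours(m,cv2.RETR_EXTERNAL,cv2.CHAIN_APPROX_NONE); k=max(cs,key=cv2.contourArea)
    w=plane(k.reshape(-1,2),c,0.013)[:,:2]
    r=cv2.minAreaRect((w*1000).astype(np.float32)); print(name,r)
H,S,V=cv2.split(hsv)
reg=np.zeros(H.shape,bool); reg[165:260,150:320]=1
rect("blue",reg&(H>105)&(H<130)&(S>120))
rect("red",reg&((H<8)|(H>172))&(S>140)&(V<170))
rect("cradle",reg&(V<50)&(np.arange(512)[None]<262))
reg2=np.zeros(H.shape,bool); reg2[165:215,360:400]=1
rect("dish",reg2&(V<60))
a=im[155:275,150:410]; cv2.imwrite("pics/top0c.png",cv2.resize(a,(780,360),interpolation=cv2.INTER_CUBIC))
f=np.load("scene0.npz");cv2.imwrite("pics/sc0c.png",cv2.resize(f["im"][125:275,130:380],(800,480),interpolation=cv2.INTER_CUBIC))
```

```text
tin [0.512 0.34  0.191] [ 17  28 165]
jar [0.447 0.261 0.076] [ 16  29 150]
cradle [0.52  0.166 0.011] [90 21 12]
red [ 0.504 -0.013  0.012] [  1 221  74]
blue [0.367 0.351 0.007] [111 152  89]
tape [ 0.371 -0.031  0.066] [ 18 116  86]
dish [ 0.497 -0.392  0.01 ] [ 0  0 25]
box [0.321 0.129 0.018] [ 17  87 132]
board [0.402 0.117 0.185] [17 82 62]
board2 [ 0.463 -0.2    0.028] [ 17  84 115]
wallbase [nan nan nan] [ 22  42 110]
wall2 [nan nan nan] [ 22  42 110]
vise [ 0.377 -0.469  0.127] [ 18  29 107]
blue ((367.7320251464844, 345.96002197265625), (138.31683349609375, 86.39376831054688), 85.43618774414062)
red ((503.93304443359375, -13.47467041015625), (148.08700561523438, 96.52104949951172), 84.96204376220703)
cradle ((520.3047485351562, 163.1969757080078), (156.97186279296875, 104.81977081298828), 78.54153442382812)
dish ((495.83477783203125, -386.4469299316406), (82.92829132080078, 82.58273315429688), 31.922565460205078)
```

View pics/top0c.png

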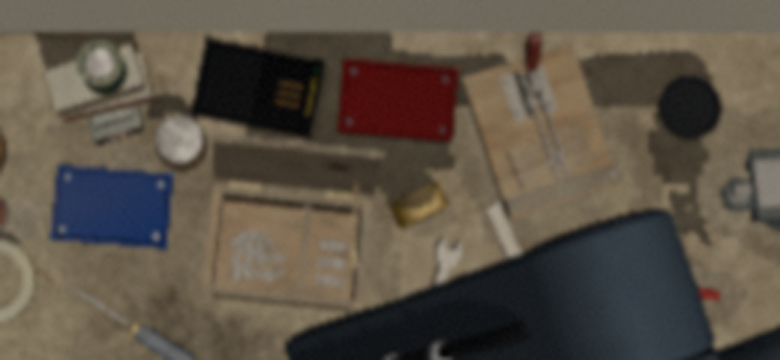

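View pics/sc0c.png

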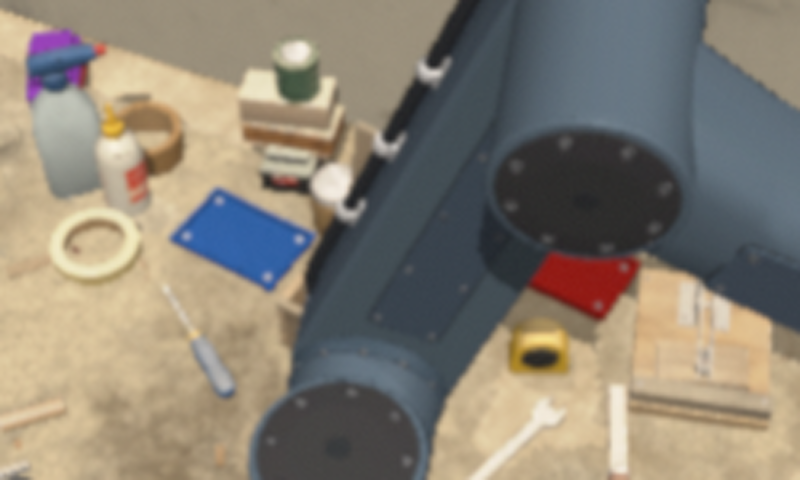

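The raised lid of the box stands at x≈0.40, y≈0.04..0.24 and reaches z≈0.185, so I must clear it. Next I'll measure the pile layers and write a move calculator.

```bash
cat >> h.py <<'E'
def go(x=None,y=None,z=None,yaw=None):
    """print remaining shift (cm, tool axes at start) and turn (5 deg units), shortest mod pi"""
    s=bot.get_state(); p=s["position"]; w=s["tool_rot"][2]
    t=np.array([p[i] if a is None else a for i,a in enumerate((x,y,z))])
    d=t-p; X=np.array([np.cos(w),np.sin(w)]);Y=np.array([np.sin(w),-np.cos(w)])
    n=0 if yaw is None else -((yaw-w+np.pi/2)%np.pi-np.pi/2)
    print("t %.2f pos"%s["clock"],p.round(4),"rot",np.degrees(s["tool_rot"]).round(1),"j",s["joint_positions"].round(2),"F",s["wrist_force"].round(1),"gap %.4f"%s["finger_gap"])
    print("dx %.2f dy %.2f dz %.2f turn %.2f"%(100*d[:2]@X,100*d[:2]@Y,-100*d[2],np.degrees(n)/5))
    if n:
        w-=n; X=np.array([np.cos(w),np.sin(w)]);Y=np.array([np.sin(w),-np.cos(w)])
        print(" after turn: dx %.2f dy %.2f"%(100*d[:2]@X,100*d[:2]@Y))
def rect(pts):
    (cx,cy),(a,b),g=cv2.minAreaRect((np.asarray(pts)[:,:2]*1000).astype(np.float32))
    if a<b: a,b,g=b,a,g+90
    return "c(%.1f,%.1f) %.0fx%.0f long axis %.1f deg"%(cx,cy,a,b,(g+90)%180-90)
E
python3 - <<'E'
from h import *
for n in("top","scene"):
    f=np.load(n+"0.npz"); c=bot.calibration(n); P=cloud(f["d"],c)
    m=(abs(P[...,0]-.51)<.12)&(abs(P[...,1]-.34)<.12)
    Q=P[m]; h,e=np.histogram(Q[:,2],np.arange(0,.22,.008)); print(n,list(zip(e.round(3),h)))
    for a,b in((.18,.2),(.125,.137),(.085,.096)):
        q=Q[(Q[:,2]>a)&(Q[:,2]<b)]; print(a,len(q),rect(q) if len(q)>5 else "", q.mean(0).round(3))
c=bot.calibration("top"); print("wall",plane([[200,166],[300,166]],c,0)); 
go(.45,.34,.42)
E
```

```text
top [(np.float64(0.0), np.int64(1045)), (np.float64(0.008), np.int64(332)), (np.float64(0.016), np.int64(39)), (np.float64(0.024), np.int64(16)), (np.float64(0.032), np.int64(39)), (np.float64(0.04), np.int64(62)), (np.float64(0.048), np.int64(62)), (np.float64(0.056), np.int64(47)), (np.float64(0.064), np.int64(28)), (np.float64(0.072), np.int64(135)), (np.float64(0.08), np.int64(124)), (np.float64(0.088), np.int64(49)), (np.float64(0.096), np.int64(18)), (np.float64(0.104), np.int64(7)), (np.float64(0.112), np.int64(23)), (np.float64(0.12), np.int64(95)), (np.float64(0.128), np.int64(152)), (np.float64(0.136), np.int64(27)), (np.float64(0.144), np.int64(4)), (np.float64(0.152), np.int64(6)), (np.float64(0.16), np.int64(12)), (np.float64(0.168), np.int64(4)), (np.float64(0.176), np.int64(28)), (np.float64(0.184), np.int64(123)), (np.float64(0.192), np.int64(46)), (np.float64(0.2), np.int64(0)), (np.float64(0.208), np.int64(0))]
0.18 191 c(512.5,344.9) 53x51 long axis 27.3 deg [0.512 0.345 0.189]
0.125 216 c(507.9,359.4) 111x53 long axis -72.9 deg [0.502 0.369 0.13 ]
0.085 89 c(458.8
[... 767 characters left out ...]
oat64(0.16), np.int64(17)), (np.float64(0.168), np.int64(23)), (np.float64(0.176), np.int64(31)), (np.float64(0.184), np.int64(77)), (np.float64(0.192), np.int64(46)), (np.float64(0.2), np.int64(1)), (np.float64(0.208), np.int64(0))]
0.18 143 c(520.0,345.9) 57x49 long axis 29.9 deg [0.517 0.344 0.19 ]
0.125 196 c(512.8,360.2) 109x58 long axis -72.3 deg [0.507 0.362 0.131]
0.085 126 c(495.7,313.2) 160x106 long axis 68.5 deg [0.495 0.333 0.09 ]
wall [[ 0.59253923  0.30167959  0.        ]
 [ 0.5929533  -0.08508001  0.        ]]
t 0.10 pos [ 0.2069 -0.5092  0.1911] rot [-179.9   -0.    22.1] j [-1.27  0.35  1.65  0.    1.14 -0.08] F [0.7 0.6 0.5] gap 0.0854
dx 54.48 dy -69.53 dz -22.89 turn 0.00
```

```bash
python3 -m inch '[{"z":-4.6},{"z":-4.6},{"z":-4.6},{"z":-4.6},{"z":-4.5},{"x":2.72,"y":-3.47},{"x":2.72,"y":-3.47},{"x":2.72,"y":-3.47}]' 
python3 -m inch '[{"x":2.72,"y":-3.47},{"x":2.72,"y":-3.47},{"x":2.72,"y":-3.47},{"x":2.72,"y":-3.47},{"x":2.72,"y":-3.47},{"x":2.72,"y":-3.47},{"x":2.72,"y":-3.47},{"x":2.72,"y":-3.47}]'
python3 -m inch '[{"x":2.72,"y":-3.47},{"x":2.72,"y":-3.47},{"x":2.72,"y":-3.47},{"x":2.72,"y":-3.47},{"x":2.72,"y":-3.47},{"x":2.72,"y":-3.47},{"x":2.72,"y":-3.47},{"x":2.72,"y":-3.47}]'
python3 - <<'E'
from h import *
go(.45,.34,.42)
c=bot.calibration("wrist"); print(np.array(c["cam_to_world"]).round(3),c["K"][0])
im,d,c=grab("wrist"); cv2.imwrite("pics/w1.png",im); np.savez("w1.npz",im=im,d=d)
E
```

```text
t 0.10 pos [ 0.2069 -0.5092  0.1911] rot [-179.9   -0.    22.1] j [-1.27  0.35  1.65  0.    1.14 -0.08] F [0.7 0.6 0.5] gap 0.0854
dx 54.48 dy -69.53 dz -22.89 turn 0.00
[[ 0.376  0.895  0.241  0.267]
 [-0.926  0.364  0.096 -0.486]
 [-0.001 -0.259  0.966  0.373]
 [ 0.     0.     0.     1.   ]] [333.01607008   0.         253.31744423]schema error: expected keys x, y, z, turn, grip
schema error: expected keys x, y, z, turn, grip
schema error: expected keys x, y, z, turn, grip
```

View pics/w1.png

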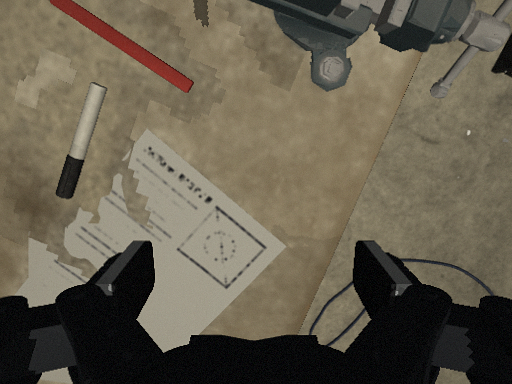

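Every row needs all five keys. I'll turn so the camera side faces away from the wall, lifting at the same time.

```bash
python3 -m inch '[{"x":0,"y":0,"z":-2.9,"turn":-1,"grip":1},{"x":0,"y":0,"z":-2.9,"turn":-1,"grip":1},{"x":0,"y":0,"z":-2.9,"turn":-1,"grip":1},{"x":0,"y":0,"z":-2.9,"turn":-1,"grip":1},{"x":0,"y":0,"z":-2.9,"turn":-1,"grip":1},{"x":0,"y":0,"z":-2.9,"turn":-1,"grip":1},{"x":0,"y":0,"z":-2.9,"turn":-1,"grip":1},{"x":0,"y":0,"z":-2.9,"turn":-1,"grip":1}]' 60
python3 -m inch '[{"x":0,"y":0,"z":0,"turn":-1,"grip":1},{"x":0,"y":0,"z":0,"turn":-1,"grip":1},{"x":0,"y":0,"z":0,"turn":-1,"grip":1},{"x":0,"y":0,"z":0,"turn":-1,"grip":1},{"x":0,"y":0,"z":0,"turn":-1,"grip":1},{"x":0,"y":0,"z":0,"turn":-1,"grip":1},{"x":0,"y":0,"z":0,"turn":-1,"grip":1},{"x":0,"y":0,"z":0,"turn":-1,"grip":1}]'
python3 - <<'E'
from h import *
go(.5,.28,.40)
E
```

```text
clock: 0.95
position: [0.2069, -0.5093, 0.4246]
tool_rot: [-3.141, -0.0, 1.088]
wrist_force: [0.2, -0.9, 0.0]
finger_gap: 0.0852
clock: 1.75
position: [0.2069, -0.5095, 0.4233]
tool_rot: [-3.142, -0.001, 1.786]
wrist_force: [0.2, -0.4, -0.1]
finger_gap: 0.0854
t 1.75 pos [ 0.2069 -0.5095  0.4233] rot [-180.    -0.   102.3] j [-1.27  0.22  1.27  0.    1.65 -1.48] F [ 0.2 -0.4 -0.1] gap 0.0854
dx 70.89 dy 45.46 dz 2.33 turn 0.00
```

```bash
R='python3 -m inch'; 
python3 -m inch '[{"x":3.54,"y":2.27,"z":0,"turn":0,"grip":1},{"x":3.54,"y":2.27,"z":0,"turn":0,"grip":1},{"x":3.54,"y":2.27,"z":0,"turn":0,"grip":1},{"x":3.54,"y":2.27,"z":0,"turn":0,"grip":1},{"x":3.54,"y":2.27,"z":0,"turn":0,"grip":1},{"x":3.54,"y":2.27,"z":0,"turn":0,"grip":1},{"x":3.54,"y":2.27,"z":0,"turn":0,"grip":1}]' | head -2
python3 -m inch '[{"x":3.54,"y":2.27,"z":0,"turn":0,"grip":1},{"x":3.54,"y":2.27,"z":0,"turn":0,"grip":1},{"x":3.54,"y":2.27,"z":0,"turn":0,"grip":1},{"x":3.54,"y":2.27,"z":0,"turn":0,"grip":1},{"x":3.54,"y":2.27,"z":0,"turn":0,"grip":1},{"x":3.54,"y":2.27,"z":0,"turn":0,"grip":1},{"x":3.54,"y":2.27,"z":0,"turn":0,"grip":1}]' | head -2
python3 -m inch '[{"x":3.54,"y":2.27,"z":0,"turn":0,"grip":1},{"x":3.54,"y":2.27,"z":0,"turn":0,"grip":1},{"x":3.54,"y":2.27,"z":0,"turn":0,"grip":1},{"x":3.54,"y":2.27,"z":0,"turn":0,"grip":1},{"x":3.54,"y":2.27,"z":0,"turn":-1,"grip":1},{"x":3.54,"y":2.27,"z":0,"turn":0,"grip":1},{"x":0,"y":0,"z":0,"turn":0,"grip":1}]' | head -2
python3 - <<'E'
from h import *
go(.5,.28,.40)
im,d,c=grab("wrist"); cv2.imwrite("pics/w2.png",im); np.savez("w2.npz",im=im,d=d,**{k:np.array(c[k]) for k in c})
P=cloud(d,c); m=(abs(P[...,0]-.5)<.11)&(abs(P[...,1]-.34)<.11); Q=P[m]
for a,b in((.183,.2),(.125,.138),(.082,.096),(.05,.062)):
    q=Q[(Q[:,2]>a)&(Q[:,2]<b)]; print(a,len(q),rect(q) if len(q)>5 else "", np.median(q,0).round(3))
E
```

```text
clock: 2.45
position: [0.3105, -0.2323, 0.4235]
clock: 3.15
position: [0.4139, 0.0435, 0.4236]
clock: 3.85
position: [0.4992, 0.2826, 0.4216]
t 3.85 pos [0.4992 0.2826 0.4216] rot [-179.8   -0.   107.3] j [0.43 0.28 1.21 0.   1.66 0.13] F [ 0.7 -0.8 -0.3] gap 0.0854
dx -0.28 dy 0.00 dz 2.16 turn 0.00
0.183 1575 c(516.2,345.9) 53x52 long axis -72.2 deg [0.515 0.347 0.189]
0.125 1669 c(511.4,360.9) 109x52 long axis -72.3 deg [0.504 0.387 0.129]
0.082 378 c(511.3,354.8) 114x61 long axis -76.7 deg [0.492 0.324 0.087]
0.05 519 c(495.2,322.3) 173x105 long axis 67.1 deg [0.475 0.345 0.055]
```

View pics/w2.png

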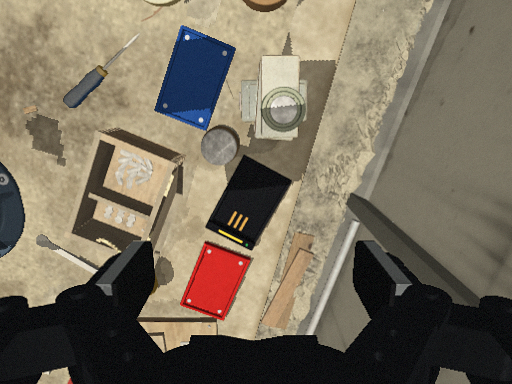

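This is a clear wrist view. The pile is at (280,95) with the tin at (283,110), the blue tray is at (196,78), the cradle at (248,200), the red tray at (216,280), the jar at (219,146) and the lid box at (130,190). Next I'll refine the trays and the wall, and compute the tin approach.

Run:
```python
from h import *
f=np.load("w2.npz"); im,d=f["im"],f["d"]; c=f
P=cloud(d,c)
for p in((320,130),(330,60),(345,60),(360,60),(420,100),(375,215),(330,250),(120,140),(165,190),(219,146)): print(p,P[p[1],p[0]].round(3))
H,S,V=cv2.split(cv2.cvtColor(im,cv2.COLOR_BGR2HSV))
def box(n,m,z,r):
    k=np.zeros(H.shape,bool); k[r[1]:r[3],r[0]:r[2]]=1
    m=cv2.morphologyEx((m&k).astype(np.uint8),cv2.MORPH_CLOSE,np.ones((5,5)))
    cs,_=cv2.findContours(m,cv2.RETR_EXTERNAL,cv2.CHAIN_APPROX_NONE); k=max(cs,key=cv2.contourArea).reshape(-1,2)
    print(n,rect(plane(k,c,z)))
box("blue",(H>100)&(H<130)&(S>120),.013,(140,10,250,140))
box("red",((H<8)|(H>172))&(S>140),.013,(170,230,260,330))
box("cradle",(V<75),.013,(190,150,300,255))
go(.516,.346,.30)
```

```text
(320, 130) [ 0.774  0.318 -0.801]
(330, 60) [ 0.582  0.449 -0.001]
(345, 60) [ 0.774  0.605 -0.799]
(360, 60) [ 0.829  0.622 -0.796]
(420, 100) [ 1.05   0.531 -0.644]
(375, 215) [ 0.989  0.109 -0.484]
(330, 250) [ 1.001 -0.173 -0.786]
(120, 140) [0.295 0.226 0.078]
(165, 190) [0.384 0.172 0.089]
(219, 146) [0.447 0.264 0.08 ]
blue c(370.6,349.2) 146x95 long axis 85.5 deg
red c(506.2,-9.0) 153x96 long axis 85.0 deg
cradle c(521.8,166.3) 158x100 long axis 78.8 deg
t 3.90 pos [0.4989 0.2807 0.4222] rot [-179.9    0.   107.2] j [0.43 0.27 1.21 0.   1.66 0.13] F [-0.   0.2  0.1] gap 0.0857
dx 5.73 dy 3.57 dz 12.22 turn 0.00
```

There's no near wall: the bench edge is at x≈0.593. Now picking the tin.

```bash
python3 -m inch '[{"x":1.9,"y":1.2,"z":3.5,"turn":0,"grip":1},{"x":1.9,"y":1.2,"z":3.5,"turn":0,"grip":1},{"x":1.9,"y":1.2,"z":3.5,"turn":0,"grip":1},{"x":0,"y":0,"z":3.5,"turn":0,"grip":1},{"x":0,"y":0,"z":3.5,"turn":0,"grip":1},{"x":0,"y":0,"z":3.5,"turn":0,"grip":1},{"x":0,"y":0,"z":3.5,"turn":0,"grip":1},{"x":0,"y":0,"z":0,"turn":0,"grip":1}]' 40
python3 - <<'E'
from h import *
go(.516,.346,.142)
E
```

```text
clock: 4.7
position: [0.5145, 0.3419, 0.1745]
tool_rot: [-3.134, 0.002, 1.868]
wrist_force: [-0.1, -0.6, -0.7]
finger_gap: 0.0855
t 4.70 pos [0.5145 0.3419 0.1745] rot [-1.796e+02  1.000e-01  1.071e+02] j [ 0.51  0.49  1.48 -0.    1.18  0.21] F [-0.1 -0.6 -0.7] gap 0.0855
dx 0.34 dy 0.26 dz 3.25 turn 0.00
```

```bash
python3 -m inch '[{"x":0.3,"y":0.2,"z":1.6,"turn":0,"grip":1},{"x":0,"y":0,"z":1.6,"turn":0,"grip":1},{"x":0,"y":0,"z":0,"turn":0,"grip":0.5},{"x":0,"y":0,"z":0,"turn":0,"grip":0.4},{"x":0,"y":0,"z":0,"turn":0,"grip":0.4},{"x":0,"y":0,"z":0,"turn":0,"grip":0.4},{"x":0,"y":0,"z":0,"turn":0,"grip":0.4},{"x":0,"y":0,"z":0,"turn":0,"grip":0.4}]' 40
python3 - <<'E'
from h import *
go(z=.30)
E
```

```text
clock: 5.5
position: [0.5184, 0.3479, 0.1507]
tool_rot: [3.138, -0.001, 1.869]
wrist_force: [-6.7, -5.3, 24.5]
finger_gap: 0.0344
t 5.50 pos [0.5184 0.3479 0.1507] rot [179.8  -0.  107.1] j [ 0.52  0.52  1.49 -0.    1.12  0.22] F [-6.7 -5.3 24.5] gap 0.0344
dx 0.00 dy 0.00 dz -14.93 turn 0.00
```

Run:
```python
from h import *
im,d,c=grab("wrist"); im2,d2,c2=grab("scene")
b=im2[100:250,170:320]
cv2.imwrite("pics/w3.png",np.hstack([cv2.resize(im,(500,375)),cv2.resize(b,(300,300),interpolation=cv2.INTER_CUBIC)[:375] if 0 else cv2.copyMakeBorder(cv2.resize(b,(300,300),interpolation=cv2.INTER_CUBIC),0,75,0,0,0)]))
```

```text
(no output)
```

View pics/w3.png

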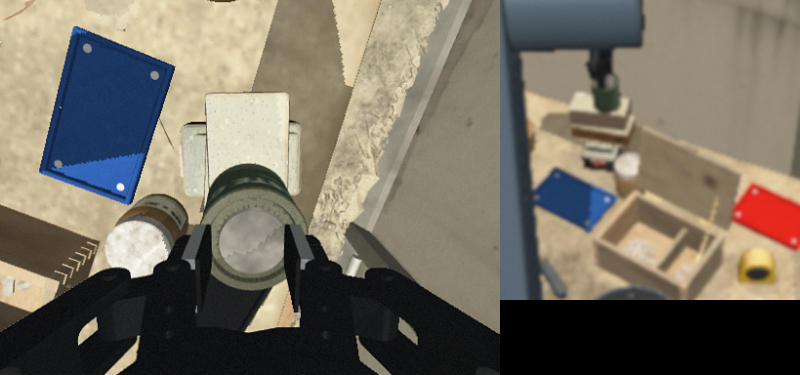

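Run:
```python
from h import *
im,d,c=grab("wrist"); P=cloud(d,c); np.savez("w3.npz",im=im,d=d,**{k:np.array(c[k]) for k in c})
m=(abs(P[...,0]-.51)<.09)&(abs(P[...,1]-.36)<.09); m[300:]=0; Q=P[m]
h,e=np.histogram(Q[:,2],np.arange(0.04,.25,.006)); print(list(zip(e.round(3).tolist(),h.tolist())))
for u,v in((250,250),(260,215),(260,200),(240,265),(260,290),(260,185),(245,140),(205,255),(300,255)): print(u,v,P[v,u].round(4))
im,d,c=grab("scene"); P=cloud(d,c); m=(abs(P[...,0]-.51)<.1)&(abs(P[...,1]-.35)<.1)
for a,b in((.125,.138),(.14,.185),(.185,.2)):
  q=P[m&(P[...,2]>a)&(P[...,2]<b)]; print(a,len(q),rect(q),np.median(q,0).round(3))
go()
```

```text
[(0.04, 1321), (0.046, 231), (0.052, 1554), (0.058, 169), (0.064, 162), (0.07, 226), (0.076, 1094), (0.082, 74), (0.088, 113), (0.094, 0), (0.1, 0), (0.106, 0), (0.112, 0), (0.118, 0), (0.124, 4052), (0.13, 2910), (0.136, 136), (0.142, 148), (0.148, 163), (0.154, 177), (0.16, 195), (0.166, 230), (0.172, 237), (0.178, 282), (0.184, 4238), (0.19, 3883), (0.196, 429), (0.202, 517), (0.208, 587), (0.214, 678), (0.22, 492), (0.226, 825), (0.232, 1231), (0.238, 2182)]
250 250 [0.5164 0.3461 0.1915]
260 215 [0.5157 0.3636 0.1913]
260 200 [0.5137 0.3701 0.1907]
240 265 [0.5142 0.3372 0.1909]
260 290 [0.5274 0.3266 0.1895]
260 185 [0.513  0.3734 0.1766]
245 140 [0.5004 0.3867 0.1294]
205 255 [0.4974 0.3524 0.2205]
300 255 [0.531  0.3622 0.2195]
0.125 199 c(515.8,360.9) 110x57 long axis -72.0 deg [0.505 0.375 0.133]
0.14 128 c(511.3,336.6) 60x39 long axis -69.7 deg [0.503 0.333 0.163]
0.185 72 c(518.7,343.4) 53x43 long axis -36.1 deg [0.517 0.338 0.193]
t 5.70 pos [0.5184 0.3479 0.1507] rot [179.8  -0.  107.1] j [ 0.52  0.52  1.49 -0.    1.12  0.22] F [-6.9 -5.4 23.7] gap 0.0341
dx 0.00 dy 0.00 dz -0.00 turn 0.00
```

The tin hasn't moved. The fingertips seem to rest on its lid, so they sit farther back than I assumed. I'll lift off and measure the fingertips against the reported TCP.

```bash
python3 -m inch '[{"x":0,"y":0,"z":-1,"turn":0,"grip":0.4},{"x":0,"y":0,"z":-2,"turn":0,"grip":0.4},{"x":0,"y":0,"z":-3,"turn":0,"grip":0.4},{"x":0,"y":0,"z":0,"turn":0,"grip":0.4},{"x":0,"y":0,"z":0,"turn":0,"grip":0.64}]'
cat > tip.py <<'E'
from h import *
im,d,c=grab("wrist"); P=cloud(d,c); s=bot.get_state(); p=s["position"]; w=s["tool_rot"][2]
X=np.array([np.cos(w),np.sin(w),0]);Y=np.array([np.sin(w),-np.cos(w),0]); D=P-p
L=np.stack([D@X,D@Y,-D[...,2]],-1); dep=d>0
m=dep&(d<.19)&(np.abs(L[...,1])<.07)
q=L[m]; print("finger pts",len(q))
for sg in(-1,1):
    k=q[(q[:,1]*sg>0)&(abs(q[:,0])<.02)]; k=k[np.argsort(-k[:,2])[:300]]
    if len(k): print(sg,"foremost (tool xyz mm)",(k[::60]*1000).round(0).tolist())
np.savez("w4.npz",im=im,d=d,L=L)
E
python3 - <<'E'
exec(open("tip.py").read()); go(.516,.346,.142)
r=q[:,2]; print(np.histogram(r,np.arange(-.2,.06,.01)))
E
```

```text
clock: 6.2
position: [0.518, 0.3478, 0.2077]
tool_rot: [3.14, -0.0, 1.869]
wrist_force: [0.6, -0.1, -0.3]
finger_gap: 0.0476
finger pts 43765
-1 foremost (tool xyz mm) [[-8.0, -24.0, -42.0], [-12.0, -24.0, -46.0], [5.0, -24.0, -49.0], [0.0, -24.0, -50.0], [7.0, -33.0, -51.0]]
1 foremost (tool xyz mm) [[6.0, 24.0, -41.0], [-5.0, 23.0, -46.0], [-3.0, 23.0, -49.0], [7.0, 35.0, -50.0], [11.0, 28.0, -51.0]]
t 6.25 pos [0.5176 0.3475 0.2067] rot [180.   -0.  107.1] j [ 0.52  0.47  1.43 -0.    1.24  0.22] F [-0.7 -0.1 -1.1] gap 0.0536
dx -0.10 dy -0.20 dz 6.47 turn 0.00
(array([    0,     0,     0,     0,     0,     0,  2870, 10037, 10424,
        5873,  8856,  1737,  1460,  1183,   970,   355,     0,     0,
           0,     0,     0,     0,     0,     0,     0]), array([-2.00000000e-01, -1.90000000e-01, -1.80000000e-01, -1.70000000e-01,
       -1.60000000e-01, -1.50000000e-01, -1.40000000e-01, -1.30000000e-01,
       -1.20000000e-01, -1.10000000e-01, -1.00000000e-01, -9.00000000e-02,
       -8.00000000e-02, -7.00000000e-02, -6.00000000e-02, -5.00000000e-02,
       -4.00000000e-02, -3.00000000e-02, -2.00000000e-02, -1.00000000e-02,
        1.66533454e-16,  1.00000000e-02,  2.00000000e-02,  3.00000000e-02,
        4.00000000e-02,  5.00000000e-02]))
```

Real fingertips are about 40 mm behind the reported TCP: the depth data and the contact on the lid agree. I'll use that offset from here on.

```bash
python3 -m inch '[{"x":-0.1,"y":-0.2,"z":0,"turn":0,"grip":1},{"x":0,"y":0,"z":0,"turn":0,"grip":1},{"x":0,"y":0,"z":0,"turn":0,"grip":1},{"x":0,"y":0,"z":2.5,"turn":0,"grip":1},{"x":0,"y":0,"z":2.7,"turn":0,"grip":1},{"x":0,"y":0,"z":2.7,"turn":0,"grip":1},{"x":0,"y":0,"z":2.4,"turn":0,"grip":1},{"x":0,"y":0,"z":0,"turn":0,"grip":1}]' 40
python3 -m inch '[{"x":0,"y":0,"z":0,"turn":0,"grip":0.7},{"x":0,"y":0,"z":0,"turn":0,"grip":0.6},{"x":0,"y":0,"z":0,"turn":0,"grip":0.5},{"x":0,"y":0,"z":0,"turn":0,"grip":0.5},{"x":0,"y":0,"z":0,"turn":0,"grip":0.5},{"x":0,"y":0,"z":0,"turn":0,"grip":0.5}]' 40
E=1; python3 -c "
from h import *
go(z=.30)"
```

```text
clock: 7.05
position: [0.5143, 0.345, 0.1003]
tool_rot: [-3.136, 0.001, 1.869]
wrist_force: [0.2, 0.3, 1.3]
finger_gap: 0.0855
clock: 7.65
position: [0.5167, 0.3465, 0.1053]
tool_rot: [3.139, -0.001, 1.869]
wrist_force: [-1.7, -0.5, 7.3]
finger_gap: 0.0526
t 7.65 pos [0.5167 0.3465 0.1053] rot [179.9  -0.  107.1] j [0.52 0.57 1.53 0.   1.03 0.22] F [-1.7 -0.5  7.3] gap 0.0526
dx 0.00 dy 0.00 dz -19.47 turn 0.00
```

```bash
python3 -m inch '[{"x":0,"y":0,"z":-1,"turn":0,"grip":0.5},{"x":0,"y":0,"z":-3,"turn":0,"grip":0.5},{"x":0,"y":0,"z":-4,"turn":0,"grip":0.5},{"x":0,"y":0,"z":-4,"turn":0,"grip":0.5},{"x":0,"y":0,"z":-4,"turn":0,"grip":0.5},{"x":0,"y":0,"z":-3.5,"turn":0,"grip":0.5},{"x":-2,"y":-0.7,"z":0,"turn":0,"grip":0.5},{"x":-4.2,"y":-1.42,"z":0,"turn":0,"grip":0.5}]'
python3 -m inch '[{"x":-4.2,"y":-1.42,"z":0,"turn":0,"grip":0.5},{"x":-4.2,"y":-1.42,"z":0,"turn":0,"grip":0.5},{"x":-4.2,"y":-1.42,"z":0,"turn":0,"grip":0.5},{"x":-4.2,"y":-1.42,"z":0,"turn":0,"grip":0.5},{"x":-4.2,"y":-1.42,"z":0,"turn":0,"grip":0.5},{"x":-4.2,"y":-1.42,"z":0,"turn":0,"grip":0.5},{"x":-4.2,"y":-1.42,"z":0,"turn":0,"grip":0.5},{"x":-4.2,"y":-1.42,"z":0,"turn":0,"grip":0.5}]'
python3 -m inch '[{"x":-4.2,"y":-1.42,"z":0,"turn":0,"grip":0.5},{"x":-4.2,"y":-1.42,"z":0,"turn":0,"grip":0.5},{"x":-2,"y":-0.7,"z":0,"turn":0,"grip":0.5},{"x":0,"y":0,"z":0,"turn":0,"grip":0.5}]'
python3 - <<'E'
from h import *
go(.496,-.387,.30)
im,d,c=grab("wrist"); cv2.imwrite("pics/w5.png",im); np.savez("w5.npz",im=im,d=d,**{k:np.array(c[k]) for k in c})
E
```

```text
clock: 8.45
position: [0.5138, 0.2815, 0.3]
tool_rot: [3.139, -0.001, 1.872]
wrist_force: [1.8, -1.0, -2.8]
finger_gap: 0.0529
clock: 9.25
position: [0.5036, -0.0757, 0.2995]
tool_rot: [3.141, 0.0, 1.869]
wrist_force: [1.6, -0.1, -2.2]
finger_gap: 0.0526
clock: 9.65
position: [0.5004, -0.1862, 0.299]
tool_rot: [-3.141, 0.001, 1.866]
wrist_force: [-0.5, -0.3, -2.1]
finger_gap: 0.0527
t 9.65 pos [ 0.5004 -0.1862  0.299 ] rot [-180.     0.   106.9] j [-0.44  0.23  1.55 -0.    1.36 -0.74] F [-0.5 -0.3 -2.1] gap 0.0527
dx -19.08 dy -6.27 dz -0.10 turn 0.00
```

View pics/w5.png

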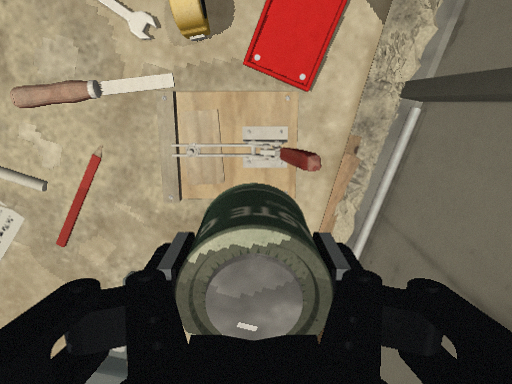

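The tin is held upright. Its clamp board is at (235,145) and the vise is farther on, so I'll go above the dish.

```bash
python3 -m inch '[{"x":-3.8,"y":-1.2,"z":0,"turn":0,"grip":0.5},{"x":-3.8,"y":-1.2,"z":0,"turn":0,"grip":0.5},{"x":-3.8,"y":-1.2,"z":0,"turn":0,"grip":0.5},{"x":-3.8,"y":-1.2,"z":2,"turn":0,"grip":0.5},{"x":-3.7,"y":-1.2,"z":4,"turn":0,"grip":0.5},{"x":0,"y":0,"z":4,"turn":0,"grip":0.5},{"x":0,"y":0,"z":4,"turn":0,"grip":0.5},{"x":0,"y":0,"z":0,"turn":0,"grip":0.5}]'
python3 - <<'E'
from h import *
go(.497,-.385,-.0165)
for n in("top","scene"):
    im,d,c=grab(n); np.savez(n+"5.npz",im=im,d=d)
    P=cloud(d,c); m=(np.hypot(P[...,0]-.497,P[...,1]+.385)<.06)&(P[...,2]<.02)&(P[...,2]>.004)
    print(n,m.sum(),[P[m].min(0).round(3),P[m].max(0).round(3)] if m.sum() else "")
    if n=="top": a=cv2.resize(im[150:250,320:453],(400,300),interpolation=3)
    else: b=cv2.resize(im[180:280,330:463],(400,300),interpolation=3)
cv2.imwrite("pics/t5.png",np.hstack([a,b]))
E
```

```text
clock: 10.5
position: [0.4975, -0.3751, 0.158]
tool_rot: [-3.137, -0.008, 1.87]
wrist_force: [-0.3, 0.9, -2.1]
finger_gap: 0.0529
t 10.50 pos [ 0.4975 -0.3751  0.158 ] rot [-179.7   -0.5  107.1] j [-0.72  0.52  1.48  0.    1.15 -1.02] F [-0.3  0.9 -2.1] gap 0.0529
dx -0.93 dy -0.34 dz 17.45 turn 0.00
top 115 [array([ 0.47 , -0.401,  0.004]), array([ 0.556, -0.326,  0.018])]
scene 425 [array([ 0.439, -0.432,  0.004]), array([ 0.557, -0.328,  0.02 ])]
```

View pics/t5.png

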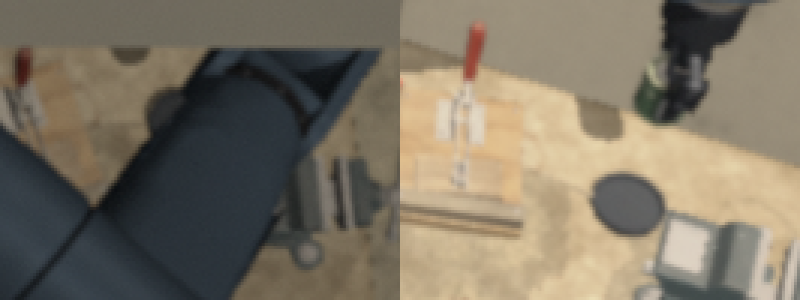

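The scene crop (right half) shows the dish unobstructed at about (627,203). I'll measure it there.

Run:
```python
from h import *
f=np.load("scene5.npz"); im=f["im"]; c=bot.calibration("scene"); V=cv2.cvtColor(im,cv2.COLOR_BGR2HSV)[...,2]
m=np.zeros(V.shape,np.uint8); m[232:262,388:424]=(V[232:262,388:424]<95)
n,l,st,ce=cv2.connectedComponentsWithStats(m); i=l[247,405]; print(st[i],ce[i])
cs,_=cv2.findContours((l==i).astype(np.uint8),0,1); k=max(cs,key=cv2.contourArea)
w=plane(k.reshape(-1,2),c,.014)[:,:2]*1000; print(cv2.minEnclosingCircle(w.astype(np.float32)),cv2.fitEllipse(w.astype(np.float32)))
```

```text
[     0      0    512    384 196480] [255.40240737 191.46273921]
((1165.2327880859375, 549.6401977539062), 1635.5108642578125) ((940.223388671875, 427.722900390625), (2487.9052734375, 2868.288818359375), 25.380298614501953)
```

Run:
```python
from h import *
f=np.load("scene5.npz"); im=f["im"]; c=bot.calibration("scene"); V=cv2.cvtColor(im,cv2.COLOR_BGR2HSV)[...,2]
print(V[240:256:3,390:424:3])
for t in (90,100,110,120,130):
    m=np.zeros(V.shape,np.uint8); m[232:264,388:420]=(V[232:264,388:420]<t)
    n,l,st,ce=cv2.connectedComponentsWithStats(m)
    i=1+np.argmax(st[1:,4]) if n>1 else 0
    cs,_=cv2.findContours((l==i).astype(np.uint8),0,1); k=max(cs,key=cv2.contourArea).reshape(-1,2)
    w=plane(k,c,.014)[:,:2]*1000
    if len(w)>5: print(t,st[i],cv2.fitEllipse(w.astype(np.float32)))
```

```text
[[225 208 116  88  93  91  86 103 196 218 221 220]
 [204 178  92  97  98  97  98  96  88 198 220 219]
 [215 130  96  96  96  97  98  98  94 126 218 217]
 [212 180  90  95  95  97  97 100  98  93 198 218]
 [216 212  92  93  95  95  96  98  97 121 143 142]
 [211 219 204  92  82  91  94  93 106 157 203 214]]
90 [395 248  17  10  36] ((206.1700439453125, -390.9659423828125), (168.95303344726562, 507.264404296875), 0.0)
100 [394 239  24  19 348] ((496.25128173828125, -387.69598388671875), (73.13023376464844, 79.10318756103516), 75.83027648925781)
110 [394 238  24  20 365] ((496.810791015625, -387.18084716796875), (74.72662353515625, 81.02777862548828), 76.74842834472656)
120 [394 238  24  21 379] ((496.61334228515625, -387.6114807128906), (76.68795776367188, 82.04275512695312), 92.0027847290039)
130 [394 238  26  21 397] ((496.7306213378906, -388.2894592285156), (78.97250366210938, 84.15837860107422), 83.19070434570312)
```

```bash
python3 -m inch '[{"x":-1.1,"y":-0.4,"z":0,"turn":0,"grip":0.5},{"x":0,"y":0,"z":4,"turn":0,"grip":0.5},{"x":0,"y":0,"z":4,"turn":0,"grip":0.5},{"x":0,"y":0,"z":4,"turn":0,"grip":0.5},{"x":0,"y":0,"z":2,"turn":0,"grip":0.5},{"x":0,"y":0,"z":0,"turn":0,"grip":0.5},{"x":0,"y":0,"z":0,"turn":0,"grip":0.5}]'
python3 - <<'E'
from h import *
go(.4965,-.387,-.0165)
E
```

```text
clock: 11.3
position: [0.4999, -0.3911, 0.025]
tool_rot: [3.14, 0.003, 1.869]
wrist_force: [-0.4, -0.8, -1.2]
finger_gap: 0.0528
t 11.30 pos [ 0.4999 -0.3911  0.025 ] rot [179.9   0.2 107.1] j [-0.74  0.7   1.54 -0.    0.9  -1.04] F [-0.4 -0.8 -1.2] gap 0.0528
dx 0.49 dy -0.20 dz 4.15 turn 0.00
```

```bash
python3 -m inch '[{"x":0.5,"y":-0.2,"z":0,"turn":0,"grip":0.5},{"x":0,"y":0,"z":1.5,"turn":0,"grip":0.5},{"x":0,"y":0,"z":1,"turn":0,"grip":0.5},{"x":0,"y":0,"z":0.6,"turn":0,"grip":0.5},{"x":0,"y":0,"z":0.5,"turn":0,"grip":0.5},{"x":0,"y":0,"z":0.3,"turn":0,"grip":0.5},{"x":0,"y":0,"z":0,"turn":0,"grip":0.5},{"x":0,"y":0,"z":0,"turn":0,"grip":0.5}]'
python3 - <<'E'
from h import *
go(.4965,-.387,-.0165)
E
```

```text
clock: 12.1
position: [0.4954, -0.3857, -0.0161]
tool_rot: [3.141, 0.0, 1.869]
wrist_force: [0.5, 0.2, -2.0]
finger_gap: 0.0526
t 12.10 pos [ 0.4954 -0.3857 -0.0161] rot [180.    0.  107.1] j [-0.74  0.75  1.57  0.    0.82 -1.03] F [ 0.5  0.2 -2. ] gap 0.0526
dx -0.16 dy 0.06 dz 0.04 turn 0.00
```

```bash
python3 -m inch '[{"x":-0.1,"y":0.1,"z":0.1,"turn":0,"grip":0.5},{"x":0,"y":0,"z":0.1,"turn":0,"grip":0.5},{"x":0,"y":0,"z":0,"turn":0,"grip":0.5}]'
python3 - <<'E'
from h import *
go(.4965,-.387,-.0165)
E
```

```text
clock: 12.4
position: [0.497, -0.3866, -0.0174]
tool_rot: [3.141, 0.001, 1.869]
wrist_force: [-0.7, 0.4, 4.8]
finger_gap: 0.0526
t 12.40 pos [ 0.497  -0.3866 -0.0174] rot [1.800e+02 1.000e-01 1.071e+02] j [-0.74  0.75  1.56  0.    0.82 -1.03] F [-0.7  0.4  4.8] gap 0.0526
dx -0.02 dy -0.06 dz -0.09 turn 0.00
```

```bash
python3 -m inch '[{"x":0,"y":0,"z":0,"turn":0,"grip":0.7},{"x":0,"y":0,"z":0,"turn":0,"grip":0.85},{"x":0,"y":0,"z":0,"turn":0,"grip":1},{"x":0,"y":0,"z":0,"turn":0,"grip":1},{"x":0,"y":0,"z":-2,"turn":0,"grip":1},{"x":0,"y":0,"z":-4,"turn":0,"grip":1},{"x":0,"y":0,"z":-4,"turn":0,"grip":1},{"x":0,"y":0,"z":-4,"turn":0,"grip":1}]'
python3 -m inch '[{"x":0,"y":0,"z":-4,"turn":0,"grip":1},{"x":0,"y":0,"z":-4,"turn":0,"grip":1},{"x":0,"y":0,"z":-4,"turn":0,"grip":1},{"x":0,"y":0,"z":-4,"turn":0,"grip":1},{"x":3,"y":0.9,"z":-2,"turn":0,"grip":1},{"x":4.2,"y":1.3,"z":0,"turn":0,"grip":1},{"x":4.2,"y":1.3,"z":0,"turn":0,"grip":1},{"x":4.2,"y":1.3,"z":0,"turn":0,"grip":1}]'
python3 -m inch '[{"x":4.2,"y":1.3,"z":0,"turn":0,"grip":1},{"x":4.2,"y":1.3,"z":0,"turn":0,"grip":1},{"x":4.2,"y":1.3,"z":0,"turn":0,"grip":1},{"x":4.2,"y":1.3,"z":0,"turn":0,"grip":1},{"x":4.2,"y":1.3,"z":0,"turn":0,"grip":1},{"x":4.2,"y":1.3,"z":0,"turn":0,"grip":1},{"x":4.2,"y":1.3,"z":0,"turn":0,"grip":1},{"x":4.2,"y":1.3,"z":0,"turn":0,"grip":1}]'
python3 -m inch '[{"x":4.2,"y":1.3,"z":0,"turn":0,"grip":1},{"x":3,"y":1,"z":0,"turn":0,"grip":1},{"x":0,"y":0,"z":0,"turn":0,"grip":1}]'
python3 - <<'E'
from h import *
go(.51,.36,.30)
im,d,c=grab("wrist"); np.savez("w6.npz",im=im,d=d,**{k:np.array(c[k]) for k in c})
it,dt,ct=grab("top"); Pt=cloud(dt,ct); m=(np.hypot(Pt[...,0]-.497,Pt[...,1]+.387)<.05)&(Pt[...,2]>.055); print("tin in dish top",Pt[m].mean(0),rect(Pt[m]))
P=cloud(d,c); m=(abs(P[...,0]-.5)<.11)&(abs(P[...,1]-.34)<.11); Q=P[m]
for a,b in((.125,.138),(.082,.096),(.05,.062)):
    q=Q[(Q[:,2]>a)&(Q[:,2]<b)]; print(a,len(q),rect(q) if len(q)>5 else "", np.median(q,0).round(3))
cv2.imwrite("pics/w6.png",np.hstack([im,cv2.resize(it[160:220,340:400],(288,384))]))
E
```

```text
clock: 13.2
position: [0.4964, -0.3861, 0.1232]
tool_rot: [-3.141, -0.0, 1.869]
wrist_force: [0.9, -1.4, 0.0]
finger_gap: 0.0854
clock: 14.0
position: [0.4962, -0.2215, 0.3018]
tool_rot: [3.141, 0.0, 1.869]
wrist_force: [0.6, -0.4, -0.6]
finger_gap: 0.0854
clock: 14.8
position: [0.4967, 0.1305, 0.3019]
tool_rot: [3.141, 0.0, 1.869]
wrist_force: [0.8, -0.5, 0.4]
finger_gap: 0.0854
clock: 15.1
position: [0.4974, 0.2074, 0.3015]
tool_rot: [-3.141, -0.001, 1.873]
wrist_force: [0.4, -0.7, -0.3]
finger_gap: 0.0852
t 15.10 pos [0.4974 0.2074 0.3015] rot [-180.    -0.   107.3] j [0.31 0.24 1.53 0.   1.37 0.01] F [ 0.4 -0.7 -0.3] gap 0.0852
dx 14.20 dy 5.74 dz 0.15 turn 0.00
tin in dish top [ 0.49176202 -0.38550822  0.06588279] c(491.4,-386.6) 52x49 long axis -2.7 deg
0.125 4140 c(517.3,343.1) 73x52 long axis -72.4 deg [0.516 0.344 0.129]
0.082 951 c(514.0,342.8) 89x60 long axis -76.7 deg [0.495 0.313 0.087]
0.05 805 c(493.0,312.5) 194x100 long axis 66.1 deg [0.476 0.343 0.055]
```

View pics/w6.png

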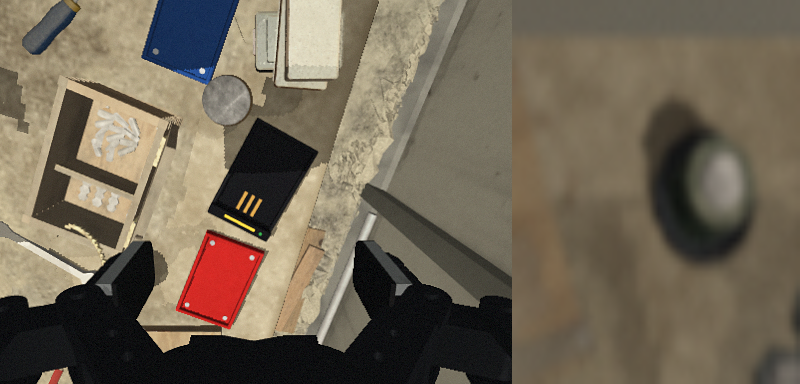

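The tin sits in the dish: its lid top is at z≈0.066 near the dish centre. The beech is unmoved, its corner in the same place, so I'll grip it next.

```bash
python3 -m inch '[{"x":3.55,"y":1.45,"z":1,"turn":0,"grip":1},{"x":3.55,"y":1.45,"z":1,"turn":0,"grip":1},{"x":3.55,"y":1.45,"z":2,"turn":0,"grip":1},{"x":3.5,"y":1.45,"z":2,"turn":-0.1,"grip":1},{"x":0,"y":0,"z":4,"turn":0,"grip":1},{"x":0,"y":0,"z":4,"turn":0,"grip":1},{"x":0,"y":0,"z":0,"turn":0,"grip":1},{"x":0,"y":0,"z":0,"turn":0,"grip":1}]' 50
python3 - <<'E'
from h import *
go(.5115,.361,.057,np.radians(107.7))
im,d,c=grab("wrist"); P=cloud(d,c); m=(abs(P[...,0]-.51)<.08)&(abs(P[...,1]-.36)<.08)&(P[...,2]>.122)&(P[...,2]<.135); print(rect(P[m]))
E
```

```text
clock: 16.0
position: [0.5125, 0.3557, 0.1628]
tool_rot: [3.142, 0.0, 1.877]
wrist_force: [-0.0, -0.5, 1.0]
finger_gap: 0.0854
t 16.00 pos [0.5125 0.3557 0.1628] rot [180.    0.  107.5] j [ 0.53  0.51  1.48 -0.    1.15  0.23] F [-0.  -0.5  1. ] gap 0.0854
dx 0.53 dy 0.07 dz 10.58 turn -0.03
 after turn: dx 0.53 dy 0.07
c(511.4,361.2) 108x52 long axis -72.2 deg
```

```bash
python3 -m inch '[{"x":0.5,"y":0.1,"z":2.6,"turn":0,"grip":1},{"x":0,"y":0,"z":3,"turn":0,"grip":1},{"x":0,"y":0,"z":3,"turn":0,"grip":1},{"x":0,"y":0,"z":2,"turn":0,"grip":1},{"x":0,"y":0,"z":0,"turn":0,"grip":1}]' 50
python3 -m inch '[{"x":0,"y":0,"z":0,"turn":0,"grip":0.7},{"x":0,"y":0,"z":0,"turn":0,"grip":0.6},{"x":0,"y":0,"z":0,"turn":0,"grip":0.5},{"x":0,"y":0,"z":0,"turn":0,"grip":0.5},{"x":0,"y":0,"z":0,"turn":0,"grip":0.5},{"x":0,"y":0,"z":0,"turn":0,"grip":0.5}]' 50
python3 -c "
from h import *
go(z=.22)"
```

```text
clock: 16.55
position: [0.5113, 0.3612, 0.0557]
tool_rot: [-3.141, 0.0, 1.877]
wrist_force: [-0.1, 0.6, -0.3]
finger_gap: 0.0853
clock: 17.15
position: [0.5124, 0.3623, 0.0582]
tool_rot: [3.138, -0.001, 1.878]
wrist_force: [-0.6, -0.9, 7.5]
finger_gap: 0.051
t 17.15 pos [0.5124 0.3623 0.0582] rot [179.8  -0.  107.6] j [ 0.54  0.64  1.55 -0.    0.95  0.23] F [-0.6 -0.9  7.5] gap 0.0510
dx 0.00 dy 0.00 dz -16.18 turn 0.00
```

```bash
python3 -m inch '[{"x":0,"y":0,"z":-0.5,"turn":0,"grip":0.5},{"x":0,"y":0,"z":-1,"turn":0,"grip":0.5},{"x":0,"y":0,"z":-2,"turn":0,"grip":0.5},{"x":0,"y":0,"z":-3,"turn":0,"grip":0.5},{"x":0,"y":0,"z":-3,"turn":0,"grip":0.5},{"x":0,"y":0,"z":-3,"turn":0,"grip":0.5},{"x":0,"y":0,"z":-3,"turn":0,"grip":0.5},{"x":0,"y":0,"z":0,"turn":0,"grip":0.5}]' 50
python3 -m inch '[{"x":0,"y":0,"z":0,"turn":0.9,"grip":0.5},{"x":0,"y":0,"z":0,"turn":0.9,"grip":0.5},{"x":0,"y":0,"z":0,"turn":0.9,"grip":0.5},{"x":0,"y":0,"z":0,"turn":0.9,"grip":0.5},{"x":0,"y":0,"z":0,"turn":0.8,"grip":0.5},{"x":0,"y":0,"z":0,"turn":0,"grip":0.5}]' 50
python3 - <<'E'
from h import *
cv2.imwrite("pics/w7.png",grab("wrist")[0])
im,d,c=grab("wrist"); P=cloud(d,c); np.savez("w7.npz",im=im,d=d,**{k:np.array(c[k]) for k in c})
H,S,V=cv2.split(cv2.cvtColor(im,cv2.COLOR_BGR2HSV))
m=((H>100)&(H<130)&(S>110)&(V>40)).astype(np.uint8); m=cv2.morphologyEx(m,cv2.MORPH_CLOSE,np.ones((7,7)))
cs,_=cv2.findContours(m,0,cv2.CHAIN_APPROX_NONE); k=max(cs,key=cv2.contourArea).reshape(-1,2)
print("px box",k.min(0),k.max(0)); print("blue",rect(plane(k,c,.012)))
go(.370,.348,.15,np.radians(85.5))
E
```

```text
clock: 17.95
position: [0.5128, 0.3626, 0.2163]
tool_rot: [3.134, -0.002, 1.878]
wrist_force: [1.0, 0.4, -1.0]
finger_gap: 0.0511
clock: 18.55
position: [0.5109, 0.3615, 0.2107]
tool_rot: [-3.141, 0.0, 1.493]
wrist_force: [-0.3, 0.3, -0.7]
finger_gap: 0.0514
px box [ 88 115] [179 236]
blue c(372.2,349.6) 145x97 long axis 85.7 deg
t 18.65 pos [0.511  0.3616 0.2107] rot [-180.     0.    85.7] j [0.54 0.47 1.42 0.   1.25 0.62] F [ 0.5  0.5 -0.6] gap 0.0512
dx -2.40 dy -13.96 dz 6.07 turn 0.04
 after turn: dx -2.46 dy -13.95
```

View pics/w7.png

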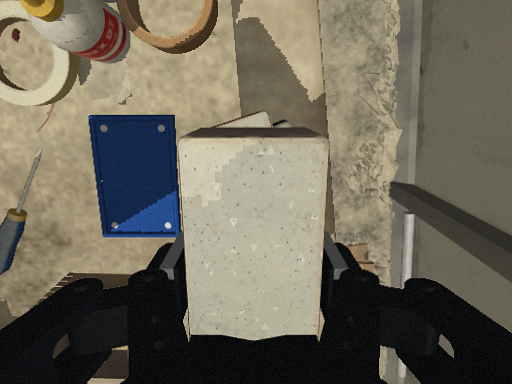

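The beech is held and level, and the blue tray is at px (135,175) with nothing in it. Moving over it.

```bash
python3 -m inch '[{"x":-0.6,"y":-3.5,"z":0,"turn":0,"grip":0.5},{"x":-0.6,"y":-3.5,"z":0,"turn":0,"grip":0.5},{"x":-0.6,"y":-3.5,"z":0,"turn":0,"grip":0.5},{"x":-0.5,"y":-3.4,"z":3,"turn":0,"grip":0.5},{"x":0,"y":0,"z":4,"turn":0,"grip":0.5},{"x":0,"y":0,"z":4,"turn":0,"grip":0.5},{"x":0,"y":0,"z":3,"turn":0,"grip":0.5},{"x":0,"y":0,"z":0,"turn":0,"grip":0.5}]' 50
python3 - <<'E'
from h import *
go(.371,.349,-.023,np.radians(85.6))
im,d,c=grab("wrist"); np.savez("w8.npz",im=im,d=d,**{k:np.array(c[k]) for k in c}); i2,d2,c2=grab("scene")
cv2.imwrite("pics/w8.png",np.hstack([cv2.resize(im,(440,330)),cv2.resize(i2[110:230,160:290],(357,330),interpolation=3)]))
E
```

```text
clock: 19.45
position: [0.3689, 0.3479, 0.0678]
tool_rot: [-3.137, 0.004, 1.496]
wrist_force: [-0.3, 0.7, 0.1]
finger_gap: 0.0511
t 19.45 pos [0.3689 0.3479 0.0678] rot [-179.7    0.2   85.7] j [0.66 0.45 1.86 0.   0.84 0.74] F [-0.3  0.7  0.1] gap 0.0511
dx 0.13 dy 0.20 dz 9.08 turn 0.02
 after turn: dx 0.13 dy 0.20
```

View pics/w8.png

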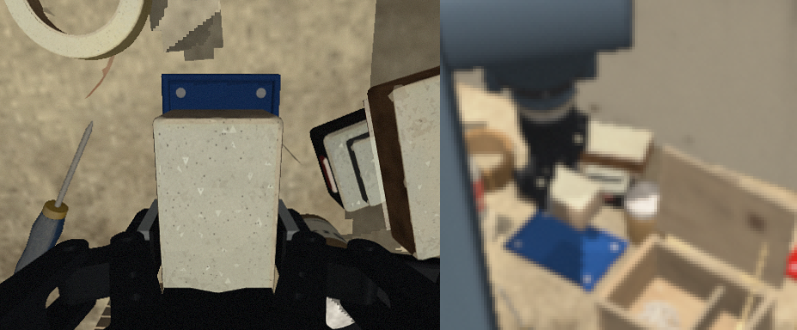

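The beech is above the blue tray, aligned with it, and the cork stays on the battery. Lowering.

```bash
python3 -m inch '[{"x":0.1,"y":0.2,"z":3,"turn":0,"grip":0.5},{"x":0,"y":0,"z":3,"turn":0,"grip":0.5},{"x":0,"y":0,"z":1.2,"turn":0,"grip":0.5},{"x":0,"y":0,"z":0.6,"turn":0,"grip":0.5},{"x":0,"y":0,"z":0.5,"turn":0,"grip":0.5},{"x":0,"y":0,"z":0.3,"turn":0,"grip":0.5},{"x":0,"y":0,"z":0,"turn":0,"grip":0.5},{"x":0,"y":0,"z":0,"turn":0,"grip":0.5}]' 50
python3 - <<'E'
from h import *
go(.371,.349,-.023,np.radians(85.6))
E
```

```text
clock: 20.35
position: [0.3732, 0.3504, -0.0147]
tool_rot: [3.141, -0.001, 1.494]
wrist_force: [-1.0, 0.3, -0.7]
finger_gap: 0.0515
t 20.35 pos [ 0.3732  0.3504 -0.0147] rot [180.   -0.   85.6] j [0.66 0.6  1.89 0.   0.66 0.74] F [-1.   0.3 -0.7] gap 0.0515
dx -0.16 dy -0.21 dz 0.83 turn 0.00
 after turn: dx -0.16 dy -0.21
```

```bash
python3 -m inch '[{"x":-0.1,"y":-0.2,"z":0.3,"turn":0,"grip":0.5},{"x":0,"y":0,"z":0.3,"turn":0,"grip":0.5},{"x":0,"y":0,"z":0.2,"turn":0,"grip":0.5},{"x":0,"y":0,"z":0.1,"turn":0,"grip":0.5},{"x":0,"y":0,"z":0,"turn":0,"grip":0.5}]' 50
python3 -c "
from h import *
go(.371,.349,-.023)"
```

```text
clock: 20.85
position: [0.3706, 0.3493, -0.0227]
tool_rot: [-3.141, 0.0, 1.494]
wrist_force: [-9.8, -8.2, 30.7]
finger_gap: 0.0517
t 20.85 pos [ 0.3706  0.3493 -0.0227] rot [-180.     0.    85.6] j [ 0.66  0.61  1.89 -0.    0.64  0.74] F [-9.8 -8.2 30.7] gap 0.0517
dx -0.02 dy 0.04 dz 0.03 turn 0.00
```

```bash
python3 -m inch '[{"x":0,"y":0,"z":-0.1,"turn":0,"grip":0.5},{"x":0,"y":0,"z":0,"turn":0,"grip":0.7},{"x":0,"y":0,"z":0,"turn":0,"grip":0.9},{"x":0,"y":0,"z":0,"turn":0,"grip":1},{"x":0,"y":0,"z":-2,"turn":0,"grip":1},{"x":0,"y":0,"z":-4,"turn":0,"grip":1},{"x":0,"y":0,"z":-4.5,"turn":0,"grip":1},{"x":0,"y":0,"z":-4.5,"turn":0,"grip":1}]'
python3 -m inch '[{"x":0,"y":0,"z":-4.5,"turn":0,"grip":1},{"x":0,"y":0,"z":-4.5,"turn":0,"grip":1},{"x":-1,"y":2.7,"z":-4,"turn":-0.9,"grip":1},{"x":-1.2,"y":2.7,"z":-4,"turn":-0.9,"grip":1},{"x":-1.8,"y":2.7,"z":-3,"turn":-0.9,"grip":1},{"x":-2.5,"y":2.7,"z":0,"turn":-0.8,"grip":1},{"x":-2.5,"y":1.5,"z":0,"turn":0,"grip":1},{"x":0,"y":0,"z":0,"turn":0,"grip":1}]'
python3 - <<'E'
from h import *
im,d,c=grab("wrist"); cv2.imwrite("pics/w9.png",im); np.savez("w9.npz",im=im,d=d,**{k:np.array(c[k]) for k in c})
P=cloud(d,c); m=(abs(P[...,0]-.5)<.11)&(abs(P[...,1]-.35)<.11); Q=P[m]
for a,b in((.08,.096),(.05,.062)):
    q=Q[(Q[:,2]>a)&(Q[:,2]<b)]; print(a,len(q),rect(q) if len(q)>5 else "", np.median(q,0).round(3))
m=(abs(P[...,0]-.37)<.055)&(abs(P[...,1]-.35)<.075)&(P[...,2]>.035)&(P[...,2]<.07); print("beech",m.sum(),rect(P[m]),np.median(P[m][:,2]))
go(.5113,.3548,.2)
E
```

```text
clock: 21.65
position: [0.3705, 0.3491, 0.1281]
tool_rot: [-3.141, 0.001, 1.494]
wrist_force: [-0.1, 0.5, -0.2]
finger_gap: 0.0858
clock: 22.45
position: [0.5051, 0.2661, 0.3261]
tool_rot: [-3.141, 0.001, 1.797]
wrist_force: [0.8, -0.5, 0.0]
finger_gap: 0.0856
0.08 4917 c(501.2,325.3) 191x107 long axis 72.1 deg [0.51  0.358 0.087]
0.05 1048 c(480.1,320.4) 172x154 long axis 8.1 deg [0.481 0.353 0.055]
beech 3702 c(386.0,340.5) 123x86 long axis 85.8 deg 0.04820893392772713
t 22.50 pos [0.5039 0.2673 0.3261] rot [-179.9    0.   103. ] j [0.41 0.29 1.41 0.   1.45 0.18] F [-0.7 -0.6  0.5] gap 0.0853
dx 8.36 dy 2.69 dz 12.61 turn 0.00
```

View pics/w9.png

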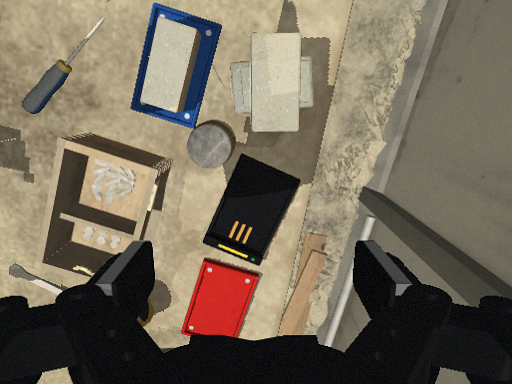

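The beech lies flat inside the blue tray. The cork is at px (275,82) and the battery's ends show on both sides of it. I'll isolate the cork and also refine the red tray.

Run:
```python
from h import *
c=np.load("w9.npz"); im,d=c["im"],c["d"]; P=cloud(d,c)
def comp(m,u,v):
    n,l=cv2.connectedComponents(cv2.morphologyEx(m.astype(np.uint8),cv2.MORPH_OPEN,np.ones((3,3)))); return l==l[v,u]
m=comp((P[...,2]>.08)&(P[...,2]<.095),275,82); print("cork",m.sum(),rect(P[m]),P[m].mean(0).round(4))
m=comp((P[...,2]>.043)&(P[...,2]<.056),175,65); print("beech",m.sum(),rect(P[m]),P[m].mean(0).round(4))
for u,v in((242,85),(306,80)):
    m=comp((P[...,2]>.048)&(P[...,2]<.062),u,v); print("batt step",P[v,u].round(3),m.sum(),rect(P[m]),P[m].mean(0).round(4))
H,S,V=cv2.split(cv2.cvtColor(im,cv2.COLOR_BGR2HSV))
m=comp((H>100)&(H<130)&(S>110),150,40); print("blue",rect(plane(np.argwhere(m)[:,::-1],c,.012)))
m=comp(((H<8)|(H>172))&(S>140),220,290); k=np.argwhere(m)[:,::-1]; print("red (cut?)",k.max(0),rect(plane(k,c,.012)))
```

```text
cork 4900 c(511.3,355.4) 116x60 long axis -77.1 deg [0.5102 0.3573 0.0874]
beech 3578 c(370.1,347.9) 111x53 long axis 86.0 deg [0.3709 0.3496 0.0482]
batt step [0.471 0.346 0.055] 368 c(474.9,344.7) 51x13 long axis -77.1 deg [0.4757 0.3469 0.0555]
batt step [0.55  0.371 0.055] 451 c(549.9,368.9) 52x15 long axis -75.4 deg [0.5499 0.3677 0.0554]
blue c(371.1,349.0) 146x95 long axis 85.5 deg
red (cut?) [258 337] c(506.5,-8.5) 153x96 long axis 85.0 deg
```

```bash
python3 -m inch '[{"x":2.8,"y":0.9,"z":3,"turn":0,"grip":1},{"x":2.8,"y":0.9,"z":4,"turn":0,"grip":1},{"x":2.8,"y":0.9,"z":4,"turn":0,"grip":1},{"x":0,"y":0,"z":4,"turn":0,"grip":1},{"x":0,"y":0,"z":4,"turn":0,"grip":1},{"x":0,"y":0,"z":3,"turn":0,"grip":1},{"x":0,"y":0,"z":0,"turn":0,"grip":1},{"x":0,"y":0,"z":0,"turn":0,"grip":1}]' 30
python3 - <<'E'
from h import *
go(.5113,.3552,.022,np.radians(102.9))
E
```

```text
clock: 23.3
position: [0.5103, 0.3569, 0.1076]
tool_rot: [3.141, -0.0, 1.8]
wrist_force: [0.1, -0.0, 1.2]
finger_gap: 0.0855
t 23.30 pos [0.5103 0.3569 0.1076] rot [180.   -0.  103.1] j [0.54 0.57 1.53 0.   1.04 0.31] F [ 0.1 -0.   1.2] gap 0.0855
dx -0.19 dy 0.06 dz 8.56 turn 0.05
 after turn: dx -0.19 dy 0.06
```

```bash
python3 -m inch '[{"x":-0.2,"y":0.1,"z":3,"turn":0,"grip":1},{"x":0,"y":0,"z":3,"turn":0,"grip":1},{"x":0,"y":0,"z":2,"turn":0,"grip":1},{"x":0,"y":0,"z":0.5,"turn":0,"grip":1},{"x":0,"y":0,"z":0,"turn":0,"grip":1}]' 30
python3 -m inch '[{"x":0,"y":0,"z":0,"turn":0,"grip":0.85},{"x":0,"y":0,"z":0,"turn":0,"grip":0.75},{"x":0,"y":0,"z":0,"turn":0,"grip":0.65},{"x":0,"y":0,"z":0,"turn":0,"grip":0.6},{"x":0,"y":0,"z":0,"turn":0,"grip":0.6},{"x":0,"y":0,"z":0,"turn":0,"grip":0.6}]' 30
python3 -c "
from h import *
go(z=.22)"
```

```text
clock: 23.8
position: [0.5126, 0.3551, 0.0232]
tool_rot: [3.14, -0.001, 1.8]
wrist_force: [-0.4, -0.8, -0.3]
finger_gap: 0.0855
clock: 24.4
position: [0.5127, 0.3549, 0.0234]
tool_rot: [3.139, -0.001, 1.8]
wrist_force: [-1.1, -0.4, 6.5]
finger_gap: 0.0592
t 24.40 pos [0.5127 0.3549 0.0234] rot [179.9  -0.  103.1] j [0.53 0.68 1.57 0.   0.88 0.3 ] F [-1.1 -0.4  6.5] gap 0.0592
dx 0.00 dy 0.00 dz -19.66 turn 0.00
```

```bash
python3 -m inch '[{"x":0,"y":0,"z":-0.5,"turn":0,"grip":0.6},{"x":0,"y":0,"z":-1,"turn":0,"grip":0.6},{"x":0,"y":0,"z":-2,"turn":0,"grip":0.6},{"x":0,"y":0,"z":-3,"turn":0,"grip":0.6},{"x":0,"y":0,"z":-3.5,"turn":0.9,"grip":0.6},{"x":0,"y":0,"z":-3.5,"turn":0.9,"grip":0.6},{"x":0,"y":0,"z":-3,"turn":0.9,"grip":0.6},{"x":0,"y":0,"z":-3,"turn":0.9,"grip":0.6}]' 30
python3 -m inch '[{"x":-2.6,"y":0.2,"z":0,"turn":0,"grip":0.6},{"x":-4,"y":0.27,"z":0,"turn":0,"grip":0.6},{"x":-4,"y":0.27,"z":0,"turn":0,"grip":0.6},{"x":-4,"y":0.27,"z":0,"turn":0,"grip":0.6},{"x":-4,"y":0.27,"z":0,"turn":0,"grip":0.6},{"x":-4,"y":0.27,"z":0,"turn":0,"grip":0.6},{"x":-2.6,"y":0.2,"z":0,"turn":0,"grip":0.6},{"x":0,"y":0,"z":0,"turn":0,"grip":0.6}]'
python3 - <<'E'
from h import *
go(.505,-.0115,-.0256,np.radians(85))
im,d,c=grab("wrist"); cv2.imwrite("pics/w10.png",im); np.savez("w10.npz",im=im,d=d,**{k:np.array(c[k]) for k in c})
E
```

```text
clock: 25.2
position: [0.5118, 0.3544, 0.2192]
tool_rot: [3.141, -0.001, 1.482]
wrist_force: [0.2, 0.5, -0.7]
finger_gap: 0.0594
clock: 26.0
position: [0.5078, 0.0993, 0.2177]
tool_rot: [3.141, 0.0, 1.482]
wrist_force: [-0.1, 0.7, -0.2]
finger_gap: 0.0595
t 26.00 pos [0.5078 0.0993 0.2177] rot [179.9   0.   84.9] j [ 0.1   0.26  1.7  -0.    1.17  0.19] F [-0.1  0.7 -0.2] gap 0.0595
dx -11.06 dy 0.70 dz 24.33 turn -0.01
 after turn: dx -11.06 dy 0.68
```

View pics/w10.png

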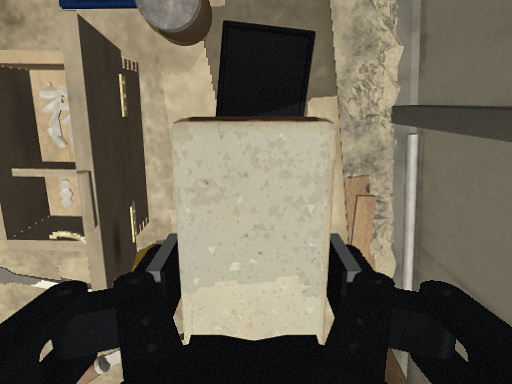

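The cork is held level, with the lid box at left, clear of the gripper. On to the red tray.

```bash
python3 -m inch '[{"x":-3.7,"y":0.2,"z":0,"turn":0,"grip":0.6},{"x":-3.7,"y":0.2,"z":0,"turn":0,"grip":0.6},{"x":-3.6,"y":0.2,"z":2,"turn":0,"grip":0.6},{"x":0,"y":0,"z":4,"turn":0,"grip":0.6},{"x":0,"y":0,"z":4,"turn":0,"grip":0.6},{"x":0,"y":0,"z":4,"turn":0,"grip":0.6},{"x":0,"y":0,"z":0,"turn":0,"grip":0.6},{"x":0,"y":0,"z":0,"turn":0,"grip":0.6}]' 30
python3 - <<'E'
from h import *
go(.505,-.0115,-.0256,np.radians(85))
im,d,c=grab("wrist"); P=cloud(d,c)
H,S,V=cv2.split(cv2.cvtColor(im,cv2.COLOR_BGR2HSV)); m=((H<8)|(H>172))&(S>150)
k=np.argwhere(m)[:,::-1]; w=plane(k,c,.013); w=w[(abs(w[:,0]-.505)<.08)&(abs(w[:,1])<.1)]
print(len(w),"+y edge visible", w[:,1].max(), "x range",w[:,0].min(),w[:,0].max(),rect(w))
E
```

```text
clock: 26.85
position: [0.5049, -0.0076, 0.0778]
tool_rot: [-3.142, -0.0, 1.486]
wrist_force: [0.9, 0.4, 0.5]
finger_gap: 0.0593
t 26.85 pos [ 0.5049 -0.0076  0.0778] rot [-180.    -0.    85.2] j [-0.11  0.43  1.87  0.    0.85 -0.02] F [0.9 0.4 0.5] gap 0.0593
dx -0.39 dy 0.04 dz 10.34 turn 0.03
 after turn: dx -0.39 dy 0.04
2796 +y edge visible 0.08881528539325134 x range 0.4331874577327918 0.571087942691416 c(521.2,3.9) 167x138 long axis 75.1 deg
```

```bash
python3 -m inch '[{"x":-0.3,"y":0,"z":3,"turn":0,"grip":0.6},{"x":0,"y":0,"z":3,"turn":0,"grip":0.6},{"x":0,"y":0,"z":1.5,"turn":0,"grip":0.6},{"x":0,"y":0,"z":0.7,"turn":0,"grip":0.6},{"x":0,"y":0,"z":0.4,"turn":0,"grip":0.6},{"x":0,"y":0,"z":0,"turn":0,"grip":0.6},{"x":0,"y":0,"z":0,"turn":0,"grip":0.6}]' 30
python3 - <<'E'
from h import *
go(.505,-.0115,-.0256,np.radians(85))
im,d,c=grab("wrist"); cv2.imwrite("pics/w11.png",im); np.savez("w11.npz",im=im,d=d,**{k:np.array(c[k]) for k in c})
E
```

```text
clock: 27.6
position: [0.505, -0.0112, -0.0081]
tool_rot: [3.14, 0.0, 1.485]
wrist_force: [0.1, -0.4, -1.1]
finger_gap: 0.0598
t 27.60 pos [ 0.505  -0.0112 -0.0081] rot [179.9   0.   85.1] j [-0.11  0.58  1.9   0.    0.66 -0.03] F [ 0.1 -0.4 -1.1] gap 0.0598
dx -0.03 dy -0.00 dz 1.75 turn 0.02
 after turn: dx -0.03 dy -0.00
```

View pics/w11.png

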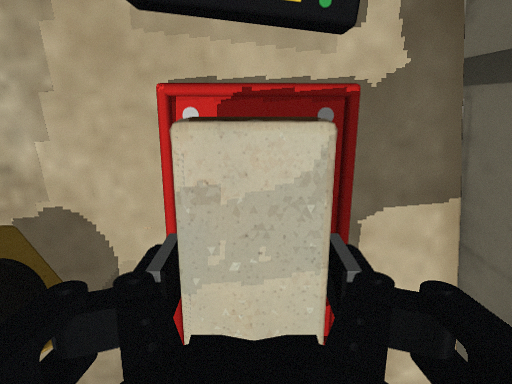

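The cork sits slightly left of the tray's centre (tray 158–360, cork 171–337). I'll measure the far rim.

Run:
```python
from h import *
c=np.load("w11.npz"); print(plane([[158,86],[360,86],[259,84]],c,.013).round(4))
print("cork far edge",plane([[172,122],[336,122]],c,.031+.0142).round(4))
```

```text
[[0.4668 0.0638 0.013 ]
 [0.5596 0.0559 0.013 ]
 [0.5133 0.0607 0.013 ]]
cork far edge [[0.4787 0.0483 0.0452]
 [0.5405 0.043  0.0452]]
```

```bash
python3 -m inch '[{"x":-0.2,"y":0.2,"z":0,"turn":0,"grip":0.6},{"x":0,"y":0,"z":0.6,"turn":0,"grip":0.6},{"x":0,"y":0,"z":0.5,"turn":0,"grip":0.6},{"x":0,"y":0,"z":0.3,"turn":0,"grip":0.6},{"x":0,"y":0,"z":0.2,"turn":0,"grip":0.6},{"x":0,"y":0,"z":0,"turn":0,"grip":0.6}]' 30
python3 -c "
from h import *
go(.5068,-.0135,-.0256)"
```

```text
clock: 28.25
position: [0.5059, -0.0134, -0.0254]
tool_rot: [-3.141, -0.0, 1.485]
wrist_force: [0.8, 0.1, -0.9]
finger_gap: 0.0591
t 28.25 pos [ 0.5059 -0.0134 -0.0254] rot [-180.    -0.    85.1] j [-0.12  0.61  1.9  -0.    0.63 -0.03] F [ 0.8  0.1 -0.9] gap 0.0591
dx -0.01 dy 0.09 dz 0.02 turn 0.00
```

```bash
python3 -m inch '[{"x":0,"y":0.1,"z":0.1,"turn":0,"grip":0.6},{"x":0,"y":0,"z":0.1,"turn":0,"grip":0.6},{"x":0,"y":0,"z":0,"turn":0,"grip":0.6}]'
python3 -c "
from h import *
go(.5068,-.0135,-.0256)"
```

```text
clock: 28.55
position: [0.506, -0.0133, -0.0256]
tool_rot: [-3.139, 0.0, 1.486]
wrist_force: [-15.5, 0.7, 37.1]
finger_gap: 0.0594
t 28.55 pos [ 0.506  -0.0133 -0.0256] rot [-179.9    0.    85.1] j [-0.12  0.61  1.9  -0.    0.63 -0.03] F [-15.5   0.7  37.1] gap 0.0594
dx -0.01 dy 0.08 dz -0.00 turn 0.00
```

```bash
python3 -m inch '[{"x":0,"y":0,"z":-0.2,"turn":0,"grip":0.6},{"x":0,"y":0,"z":0,"turn":0,"grip":0.6}]'
```

```text
clock: 28.75
position: [0.5073, -0.0135, -0.025]
tool_rot: [3.141, 0.0, 1.485]
wrist_force: [-1.1, 0.0, -0.9]
finger_gap: 0.0595
```

```bash
python3 -m inch '[{"x":0,"y":0,"z":0,"turn":0,"grip":0.7},{"x":0,"y":0,"z":0,"turn":0,"grip":0.85},{"x":0,"y":0,"z":0,"turn":0,"grip":1},{"x":0,"y":0,"z":0,"turn":0,"grip":1},{"x":0,"y":0,"z":-2,"turn":0,"grip":1},{"x":0,"y":0,"z":-4,"turn":0,"grip":1},{"x":0,"y":0,"z":-5,"turn":0,"grip":1},{"x":0,"y":0,"z":-5,"turn":0,"grip":1}]'
python3 -m inch '[{"x":0,"y":0,"z":-5,"turn":0,"grip":1},{"x":2,"y":0,"z":-5,"turn":0,"grip":1},{"x":4,"y":-0.3,"z":-4,"turn":0,"grip":1},{"x":4,"y":-0.3,"z":-3,"turn":0,"grip":1},{"x":4,"y":-0.4,"z":-2,"turn":0,"grip":1},{"x":4,"y":-0.4,"z":0,"turn":0,"grip":1},{"x":4,"y":-0.4,"z":0,"turn":0,"grip":1},{"x":4,"y":-0.4,"z":0,"turn":0,"grip":1}]'
python3 -m inch '[{"x":2,"y":-0.3,"z":0,"turn":0,"grip":1},{"x":0,"y":0,"z":0,"turn":0,"grip":1}]'
cat > v.py <<'E'
from h import *
def comp(m,u,v):
    n,l=cv2.connectedComponents(cv2.morphologyEx(m.astype(np.uint8),cv2.MORPH_OPEN,np.ones((3,3)))); return l==l[v,u]
def biggest(m):
    n,l,st,_=cv2.connectedComponentsWithStats(cv2.morphologyEx(m.astype(np.uint8),cv2.MORPH_OPEN,np.ones((3,3)))); return l==1+np.argmax(st[1:,4])
E
python3 - <<'E'
from v import *
im,d,c=grab("wrist"); cv2.imwrite("pics/w12.png",im); np.savez("w12.npz",im=im,d=d,**{k:np.array(c[k]) for k in c})
P=cloud(d,c); R=(abs(P[...,0]-.51)<.09)&(abs(P[...,1]-.35)<.09)
for a,b in((.05,.062),(.036,.062),(.036,.047)):
    m=biggest(R&(P[...,2]>a)&(P[...,2]<b)); print(a,b,m.sum(),rect(P[m]),P[m].mean(0).round(4))
m=biggest((P[...,2]>.033)&(P[...,2]<.047)&(abs(P[...,0]-.505)<.07)&(abs(P[...,1]+.01)<.09)); print("cork",m.sum(),rect(P[m]),P[m].mean(0))
go(.512,.355,.15,np.radians(14))
E
```

```text
clock: 29.55
position: [0.5065, -0.0134, 0.1363]
tool_rot: [-3.141, -0.0, 1.485]
wrist_force: [1.4, -0.1, -0.4]
finger_gap: 0.0853
clock: 30.35
position: [0.5068, 0.2429, 0.3165]
tool_rot: [3.141, -0.0, 1.485]
wrist_force: [-0.8, -0.7, -0.4]
finger_gap: 0.0853
clock: 30.55
position: [0.5053, 0.2636, 0.3159]
tool_rot: [-3.141, -0.0, 1.488]
wrist_force: [-0.3, -0.9, -0.3]
finger_gap: 0.0853
0.05 0.062 3054 c(513.6,357.4) 91x53 long axis 17.9 deg [0.5136 0.3576 0.0556]
0.036 0.062 4489 c(509.0,355.7) 111x68 long axis 18.1 deg [0.5098 0.3559 0.0509]
0.036 0.047 1308 c(508.8,355.7) 111x68 long axis 18.0 deg [0.4965 0.3504 0.041 ]
cork 1842 c(508.5,0.2) 93x59 long axis 85.2 deg [0.50768962 0.00424621 0.03837205]
t 30.60 pos [0.5055 0.2621 0.316 ] rot [-180.     0.    85.2] j [ 0.4   0.29  1.43 -0.    1.42  0.48] F [ 0.2 -0.4 -0.2] gap 0.0853
dx 9.31 dy -0.13 dz 16.60 turn 14.24
 after turn: dx 2.88 dy -8.85
```

View pics/w12.png

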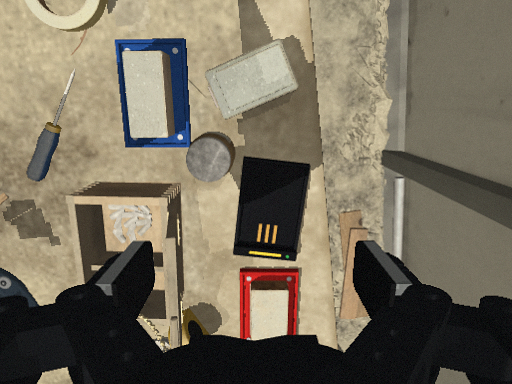

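The battery is at px (252,78), upright and clear, centred on (0.509,0.356) with its axis at 18°. The cork is in the red tray at (270,310). Turning to grip across the body.

```bash
python3 -m inch '[{"x":0,"y":0,"z":0,"turn":1,"grip":1},{"x":0,"y":0,"z":0,"turn":1,"grip":1},{"x":0,"y":0,"z":0,"turn":1,"grip":1},{"x":0,"y":0,"z":0,"turn":1,"grip":1},{"x":0,"y":0,"z":0,"turn":1,"grip":1},{"x":0,"y":0,"z":0,"turn":1,"grip":1},{"x":0,"y":0,"z":0,"turn":1,"grip":1},{"x":0,"y":0,"z":0,"turn":1,"grip":1}]'
python3 -m inch '[{"x":0,"y":0,"z":0,"turn":1,"grip":1},{"x":0,"y":0,"z":0,"turn":1,"grip":1},{"x":0,"y":0,"z":0,"turn":1,"grip":1},{"x":0,"y":0,"z":0,"turn":1,"grip":1},{"x":0,"y":0,"z":0,"turn":1,"grip":1},{"x":0,"y":0,"z":0,"turn":0.4,"grip":1},{"x":0,"y":0,"z":0,"turn":0,"grip":1}]'
python3 -m inch '[{"x":1,"y":-3,"z":3,"turn":0,"grip":1},{"x":1.1,"y":-3,"z":4,"turn":0,"grip":1},{"x":1.1,"y":-2.8,"z":4,"turn":0,"grip":1},{"x":0,"y":0,"z":4,"turn":0,"grip":1},{"x":0,"y":0,"z":4,"turn":0,"grip":1},{"x":0,"y":0,"z":4,"turn":0,"grip":1},{"x":0,"y":0,"z":0,"turn":0,"grip":1},{"x":0,"y":0,"z":0,"turn":0,"grip":1}]' 50
python3 - <<'E'
from v import *
go(.509,.3557,-.03,np.radians(18))
im,d,c=grab("wrist"); P=cloud(d,c); R=(abs(P[...,0]-.51)<.09)&(abs(P[...,1]-.35)<.09)
m=biggest(R&(P[...,2]>.036)&(P[...,2]<.062)); print(m.sum(),rect(P[m]),P[m].mean(0).round(4))
E
```

```text
clock: 31.4
position: [0.5061, 0.2601, 0.3165]
tool_rot: [3.141, 0.0, 0.782]
wrist_force: [-0.5, -0.5, -0.5]
finger_gap: 0.0856
clock: 32.1
position: [0.506, 0.2603, 0.3165]
tool_rot: [3.141, 0.0, 0.314]
wrist_force: [-0.2, 0.5, 0.8]
finger_gap: 0.0853
clock: 32.9
position: [0.5094, 0.3539, 0.0883]
tool_rot: [3.142, 0.0, 0.316]
wrist_force: [-0.2, -0.2, 0.3]
finger_gap: 0.0856
t 32.90 pos [0.5094 0.3539 0.0883] rot [180.    0.   18.1] j [ 0.53  0.59  1.55 -0.    1.    1.79] F [-0.2 -0.2  0.3] gap 0.0856
dx 0.02 dy -0.18 dz 11.83 turn 0.02
 after turn: dx 0.02 dy -0.18
13516 c(509.8,356.3) 108x68 long axis 18.1 deg [0.516  0.3582 0.0515]
```

```bash
python3 -m inch '[{"x":0,"y":-0.2,"z":1.5,"turn":0,"grip":1},{"x":0,"y":0,"z":3,"turn":0,"grip":1},{"x":0,"y":0,"z":3,"turn":0,"grip":1},{"x":0,"y":0,"z":2.5,"turn":0,"grip":1},{"x":0,"y":0,"z":1.2,"turn":0,"grip":1},{"x":0,"y":0,"z":0.6,"turn":0,"grip":1},{"x":0,"y":0,"z":0,"turn":0,"grip":1},{"x":0,"y":0,"z":0,"turn":0,"grip":1}]' 60
python3 -c "
from h import *
go(.509,.3557,-.03)"
```

```text
clock: 33.75
position: [0.509, 0.3566, -0.0294]
tool_rot: [-3.141, -0.002, 0.316]
wrist_force: [0.1, -0.3, -0.4]
finger_gap: 0.0853
t 33.75 pos [ 0.509   0.3566 -0.0294] rot [-1.80e+02 -1.00e-01  1.81e+01] j [0.54 0.76 1.59 0.   0.79 1.79] F [ 0.1 -0.3 -0.4] gap 0.0853
dx -0.03 dy 0.09 dz 0.06 turn 0.00
```

```bash
python3 -m inch '[{"x":0,"y":0,"z":0,"turn":0,"grip":0.9},{"x":0,"y":0,"z":0,"turn":0,"grip":0.8},{"x":0,"y":0,"z":0,"turn":0,"grip":0.7},{"x":0,"y":0,"z":0,"turn":0,"grip":0.7},{"x":0,"y":0,"z":0,"turn":0,"grip":0.7},{"x":0,"y":0,"z":0,"turn":0,"grip":0.7}]' 60
python3 -m inch '[{"x":0,"y":0,"z":-0.5,"turn":0,"grip":0.7},{"x":0,"y":0,"z":-0.5,"turn":0,"grip":0.7},{"x":0,"y":0,"z":-1,"turn":0,"grip":0.7},{"x":0,"y":0,"z":0,"turn":0,"grip":0.7}]'
python3 -c "
from v import *
go(.522,.169,.15,np.radians(78.8))
im,d,c=grab('scene');P=cloud(d,c);R=(abs(P[...,0]-.51)<.09)&(abs(P[...,1]-.35)<.09);print(np.histogram(P[R][:,2],np.arange(0,.1,.008)))
im,d,c=grab('wrist');P=cloud(d,c);R=(abs(P[...,0]-.51)<.09)&(abs(P[...,1]-.35)<.09)&(P[...,2]>.066)&(P[...,2]<.082);print(R.sum(),np.median(P[R],0))
"
```

```text
clock: 34.35
position: [0.5088, 0.3567, -0.0293]
tool_rot: [-3.141, -0.002, 0.316]
wrist_force: [-2.5, 0.2, 8.0]
finger_gap: 0.0673
clock: 34.75
position: [0.509, 0.3565, -0.0091]
tool_rot: [-3.141, -0.002, 0.316]
wrist_force: [0.1, 0.7, -5.2]
finger_gap: 0.0672
t 34.75 pos [ 0.509   0.3565 -0.0091] rot [-1.80e+02 -1.00e-01  1.81e+01] j [ 0.54  0.73  1.59 -0.    0.82  1.79] F [ 0.1  0.7 -5.2] gap 0.0672
dx -4.59 dy 18.23 dz -15.91 turn -12.14
 after turn: dx -18.14 dy 4.92
(array([384,  93,   6,  20,  28,  30,  35,  95,  66, 134, 118,  44]), array([0.   , 0.008, 0.016, 0.024, 0.032, 0.04 , 0.048, 0.056, 0.064,
       0.072, 0.08 , 0.088, 0.096]))
32404 [0.52918312 0.36220834 0.07488924]
```

The battery is lifted: the force shows 4–5 N and its top rose 20 mm. Raise, turn and move over the cradle.

```bash
python3 -m inch '[{"x":0,"y":0,"z":-1.5,"turn":0,"grip":0.7},{"x":0,"y":0,"z":-2,"turn":-0.5,"grip":0.7},{"x":0,"y":0,"z":-2,"turn":-1,"grip":0.7},{"x":0,"y":0,"z":-2,"turn":-1,"grip":0.7},{"x":0,"y":0,"z":-2,"turn":-1,"grip":0.7},{"x":0,"y":0,"z":-1.5,"turn":-1,"grip":0.7},{"x":0,"y":0,"z":-1,"turn":-1,"grip":0.7},{"x":0,"y":0,"z":0,"turn":-1,"grip":0.7}]' 60
python3 -m inch '[{"x":0,"y":0,"z":0,"turn":-1,"grip":0.7},{"x":0,"y":0,"z":0,"turn":-1,"grip":0.7},{"x":0,"y":0,"z":0,"turn":-1,"grip":0.7},{"x":0,"y":0,"z":0,"turn":-1,"grip":0.7},{"x":0,"y":0,"z":0,"turn":-1,"grip":0.7},{"x":0,"y":0,"z":0,"turn":-0.6,"grip":0.7},{"x":0,"y":0,"z":0,"turn":0,"grip":0.7}]'
python3 -m inch '[{"x":-2,"y":0.5,"z":0,"turn":0,"grip":0.7},{"x":-3,"y":0.8,"z":0,"turn":0,"grip":0.7},{"x":-3,"y":0.8,"z":0,"turn":0,"grip":0.7},{"x":-3,"y":0.8,"z":0,"turn":0,"grip":0.7},{"x":-3,"y":0.8,"z":0,"turn":0,"grip":0.7},{"x":-2.5,"y":0.7,"z":0,"turn":0,"grip":0.7},{"x":-1.6,"y":0.5,"z":0,"turn":0,"grip":0.7},{"x":0,"y":0,"z":0,"turn":0,"grip":0.7}]'
python3 -c "
from v import *
go(.522,.169,-.0223,np.radians(78.8))"
```

```text
clock: 35.65
position: [0.5089, 0.3566, 0.1119]
tool_rot: [3.141, -0.003, 0.887]
wrist_force: [-1.1, -0.7, -6.2]
finger_gap: 0.0664
clock: 36.35
position: [0.5082, 0.3561, 0.1101]
tool_rot: [3.141, -0.0, 1.373]
wrist_force: [0.7, -0.3, -4.5]
finger_gap: 0.0668
clock: 37.15
position: [0.5208, 0.1673, 0.11]
tool_rot: [3.141, 0.0, 1.368]
wrist_force: [-0.7, 0.9, -5.5]
finger_gap: 0.0669
t 37.15 pos [0.5208 0.1673 0.11  ] rot [180.    0.   78.4] j [ 0.23  0.44  1.74 -0.    0.96  0.43] F [-0.7  0.9 -5.5] gap 0.0669
dx 0.19 dy 0.08 dz 13.23 turn -0.08
 after turn: dx 0.19 dy 0.09
```

```bash
python3 -m inch '[{"x":0.2,"y":0.1,"z":2,"turn":-0.1,"grip":0.7},{"x":0,"y":0,"z":2.5,"turn":0,"grip":0.7},{"x":0,"y":0,"z":2.5,"turn":0,"grip":0.7},{"x":0,"y":0,"z":2,"turn":0,"grip":0.7},{"x":0,"y":0,"z":1,"turn":0,"grip":0.7},{"x":0,"y":0,"z":0,"turn":0,"grip":0.7},{"x":0,"y":0,"z":0,"turn":0,"grip":0.7}]'
python3 - <<'E'
from v import *
go(.522,.169,-.0223,np.radians(78.8))
im,d,c=grab("wrist"); cv2.imwrite("pics/w13.png",cv2.convertScaleAbs(im,alpha=1.6,beta=25)); np.savez("w13.npz",im=im,d=d,**{k:np.array(c[k]) for k in c})
E
```

```text
clock: 37.85
position: [0.5225, 0.1712, 0.0103]
tool_rot: [3.141, -0.0, 1.38]
wrist_force: [-0.9, 0.3, -4.1]
finger_gap: 0.0668
t 37.85 pos [0.5225 0.1712 0.0103] rot [179.9  -0.   79.1] j [0.23 0.6  1.78 0.   0.76 0.42] F [-0.9  0.3 -4.1] gap 0.0668
dx -0.23 dy -0.00 dz 3.26 turn 0.06
 after turn: dx -0.23 dy -0.00
```

View pics/w13.png

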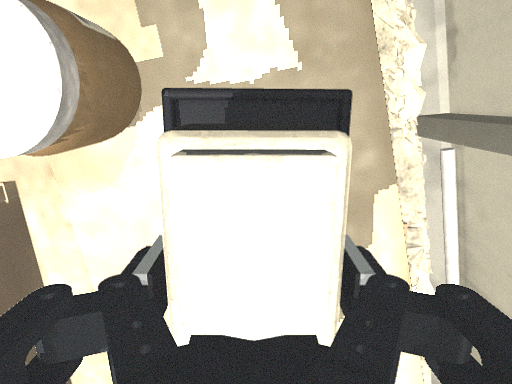

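The cradle's far rim runs (162,89)–(353,90), and the battery's far edge is at row 131, columns 161–348.

Run:
```python
from h import *
c=np.load("w13.npz"); r=plane([[162.5,89],[352,90]],c,.013); b=plane([[163,131],[348,133]],c,.0103+.0293+.042)
for n,q,L in(("rim",r,.072),("batt",b,.0565)):
    v=q[1]-q[0]; a=np.degrees(np.arctan2(v[1],v[0]))+90; u=np.array([np.cos(np.radians(79)),np.sin(np.radians(79))])
    print(n,q.round(4).tolist(),"width",np.hypot(*v[:2]).round(4),"axis",a.round(1),"centre",(q.mean(0)[:2]-L*u).round(4))
```

```text
rim [[0.4896, 0.2497, 0.013], [0.5853, 0.2307, 0.013]] width 0.0976 axis 78.8 centre [0.5237 0.1695]
batt [[0.5034, 0.231, 0.0816], [0.5628, 0.219, 0.0816]] width 0.0606 axis 78.5 centre [0.5223 0.1695]
```

```bash
python3 -m inch '[{"x":-0.1,"y":0.1,"z":0.8,"turn":0,"grip":0.7},{"x":0,"y":0,"z":0.8,"turn":0,"grip":0.7},{"x":0,"y":0,"z":0.6,"turn":0,"grip":0.7},{"x":0,"y":0,"z":0.4,"turn":0,"grip":0.7},{"x":0,"y":0,"z":0.3,"turn":0,"grip":0.7},{"x":0,"y":0,"z":0.1,"turn":0,"grip":0.7},{"x":0,"y":0,"z":0,"turn":0,"grip":0.7},{"x":0,"y":0,"z":0,"turn":0,"grip":0.7}]'
python3 -c "
from h import *
go(.5232,.1695,-.0223,np.radians(78.8))"
```

```text
clock: 38.7
position: [0.5228, 0.1697, -0.0204]
tool_rot: [3.141, -0.0, 1.381]
wrist_force: [0.9, -0.3, -5.1]
finger_gap: 0.0669
t 38.70 pos [ 0.5228  0.1697 -0.0204] rot [180.   -0.   79.1] j [0.23 0.65 1.79 0.   0.7  0.42] F [ 0.9 -0.3 -5.1] gap 0.0669
dx -0.01 dy 0.04 dz 0.19 turn 0.06
 after turn: dx -0.01 dy 0.04
```

```bash
python3 -m inch '[{"x":0,"y":0,"z":0.05,"turn":0,"grip":0.7},{"x":0,"y":0,"z":0.05,"turn":0,"grip":0.7},{"x":0,"y":0,"z":0.05,"turn":0,"grip":0.7},{"x":0,"y":0,"z":0,"turn":0,"grip":0.7}]'
```

```text
clock: 39.1
position: [0.5227, 0.1696, -0.0221]
tool_rot: [3.142, -0.0, 1.381]
wrist_force: [1.1, 0.3, -5.1]
finger_gap: 0.0669
```

```bash
python3 -m inch '[{"x":0,"y":0,"z":0.05,"turn":0,"grip":0.7},{"x":0,"y":0,"z":0,"turn":0,"grip":0.7}]'; python3 -m inch '[{"x":0,"y":0,"z":0.03,"turn":0,"grip":0.7},{"x":0,"y":0,"z":0,"turn":0,"grip":0.7}]'
```

```text
clock: 39.3
position: [0.5227, 0.1696, -0.0223]
tool_rot: [3.142, 0.0, 1.381]
wrist_force: [-2.9, -1.4, 1.4]
finger_gap: 0.0668
clock: 39.5
position: [0.5228, 0.1696, -0.0223]
tool_rot: [3.141, -0.0, 1.381]
wrist_force: [-4.0, -2.2, 8.0]
finger_gap: 0.0671
```

It is resting on the floor. Releasing and backing away up for a final view.

```bash
python3 -m inch '[{"x":0,"y":0,"z":0,"turn":0,"grip":0.8},{"x":0,"y":0,"z":0,"turn":0,"grip":0.9},{"x":0,"y":0,"z":0,"turn":0,"grip":1},{"x":0,"y":0,"z":0,"turn":0,"grip":1},{"x":0,"y":0,"z":-1,"turn":0,"grip":1},{"x":0,"y":0,"z":-3,"turn":0,"grip":1},{"x":0,"y":0,"z":-4,"turn":0,"grip":1},{"x":0,"y":0,"z":-4,"turn":0,"grip":1}]'
python3 -m inch '[{"x":0,"y":0,"z":-5,"turn":0,"grip":1},{"x":0,"y":0,"z":-5,"turn":0,"grip":1},{"x":-2,"y":0,"z":-5,"turn":0,"grip":1},{"x":-4,"y":0,"z":-5,"turn":0,"grip":1},{"x":-4,"y":0,"z":-4,"turn":0,"grip":1},{"x":-4,"y":0,"z":-3,"turn":0,"grip":1},{"x":-4,"y":0,"z":-2,"turn":0,"grip":1},{"x":-3,"y":0,"z":0,"turn":0,"grip":1}]'
python3 -m inch '[{"x":-3,"y":0,"z":0,"turn":0,"grip":1},{"x":0,"y":0,"z":0,"turn":0,"grip":1}]'
python3 - <<'E'
from v import *
im,d,c=grab("wrist"); np.savez("w14.npz",im=im,d=d,**{k:np.array(c[k]) for k in c}); P=cloud(d,c)
def chk(n,x,y,r,a,b,P=P):
    m=biggest((abs(P[...,0]-x)<r)&(abs(P[...,1]-y)<r)&(P[...,2]>a)&(P[...,2]<b)); print(n,m.sum(),rect(P[m]),"z",np.median(P[m][:,2]).round(4))
chk("battery",.523,.17,.08,.042,.07); chk("batt step",.523,.17,.08,.056,.07)
chk("cork",.507,-.0135,.075,.03,.046); chk("beech",.371,.349,.075,.04,.055); chk("jar",.447,.262,.05,.07,.09)
H,S,V=cv2.split(cv2.cvtColor(im,cv2.COLOR_BGR2HSV))
m=biggest(((H<8)|(H>172))&(S>140)); print("red",rect(plane(np.argwhere(m)[:,::-1],c,.012)))
i2,d2,c2=grab("top"); P2=cloud(d2,c2); f=np.load("top0.npz"); P0=cloud(f["d"],c2)
for n,x,y,a,b in(("tin",.497,-.387,.055,.08),("jar",.447,.262,.06,.09),("tape",.371,-.031,.05,.075)):
    for q,Q in(("then",P0),("now",P2)):
        try: chk(n+" top "+q,x,y,.05,a,b,Q)
        except Exception as e: print(n,q,e)
i3=grab("scene")[0]
cv2.imwrite("pics/fin.png",np.hstack([cv2.resize(im,(470,352)),cv2.resize(i2[150:250,150:410],(330,127)) if 0 else cv2.copyMakeBorder(cv2.resize(i2[150:260,150:410],(330,140)),0,212,0,0,0)]))
go()
E
```

```text
clock: 40.3
position: [0.5224, 0.1696, 0.099]
tool_rot: [-3.141, 0.0, 1.381]
wrist_force: [0.6, 0.1, 0.6]
finger_gap: 0.0854
clock: 41.1
position: [0.4857, -0.0239, 0.3717]
tool_rot: [3.136, -0.0, 1.38]
wrist_force: [0.3, -1.1, 0.0]
finger_gap: 0.0856
clock: 41.3
position: [0.4793, -0.0539, 0.3688]
tool_rot: [3.141, 0.001, 1.378]
wrist_force: [-0.1, 0.8, 0.3]
finger_gap: 0.0852
battery 1024 c(514.3,128.4) 67x26 long axis -11.2 deg z 0.0488
batt step 271 c(515.3,133.6) 51x8 long axis -11.5 deg z 0.062
cork 3088 c(506.6,-13.0) 116x60 long axis 84.9 deg z 0.0388Traceback (most recent call last):
  File "<stdin>", line 6, in <module>
  File "<stdin>", line 4, in chk
  File "v.py", line 5, in biggest
    n,l,st,_=cv2.connectedComponentsWithStats(cv2.morphologyEx(m.astype(np.uint8),cv2.MORPH_OPEN,np.ones((3,3)))); return l==1+np.argmax(st[1:,4])
                                                                                                                               ~~~~~~~~~^^^^^^^^^^
    return _wrapfunc(a, 'argmax', axis=axis, out=out, **kwds)
    return bound(*args, **kwds)
ValueError: attempt to get argmax of an empty sequence
```

```bash
python3 -m inch '[{"x":4,"y":0,"z":0,"turn":0,"grip":1},{"x":4,"y":0,"z":0,"turn":0,"grip":1},{"x":4,"y":0,"z":0,"turn":0,"grip":1},{"x":4,"y":0,"z":0,"turn":0,"grip":1},{"x":0,"y":0,"z":0,"turn":0,"grip":1},{"x":0,"y":0,"z":0,"turn":0,"grip":1}]'
python3 - <<'E'
from v import *
im,d,c=grab("wrist"); P=cloud(d,c)
def chk(n,x,y,r,a,b,P=P):
    try:
        m=biggest((abs(P[...,0]-x)<r)&(abs(P[...,1]-y)<r)&(P[...,2]>a)&(P[...,2]<b)); print(n,m.sum(),rect(P[m]),"z",np.median(P[m][:,2]).round(4))
    except Exception as e: print(n,"not seen")
chk("battery",.523,.17,.08,.042,.07); chk("batt step",.523,.17,.08,.056,.07)
chk("beech",.371,.349,.075,.04,.055); chk("jar",.447,.262,.05,.07,.09)
i2,d2,c2=grab("top"); P2=cloud(d2,c2); f=np.load("top0.npz"); P0=cloud(f["d"],c2)
for n,x,y,a,b in(("tin",.497,-.387,.055,.08),("jar",.447,.262,.06,.09),("tape",.371,-.031,.05,.075)):
    for q,Q in(("then",P0),("now",P2)): chk(n+" top "+q,x,y,.05,a,b,Q)
c0=np.load("w2.npz"); chk("jar w2",.447,.262,.05,.07,.09,cloud(c0["d"],c0))
o=np.zeros((376,800,3),np.uint8); o[:352,:470]=cv2.resize(im,(470,352)); o[:140,470:]=cv2.resize(i2[150:260,150:410],(330,140)); o[140:376,470:]=cv2.resize(grab("scene")[0][110:290,130:382],(330,236))
cv2.imwrite("pics/fin.png",o); go()
E
```

```text
clock: 41.95
position: [0.51, 0.1069, 0.368]
tool_rot: [-3.141, 0.0, 1.383]
wrist_force: [-0.7, -0.4, 0.4]
finger_gap: 0.0853
battery 3536 c(522.2,168.9) 110x68 long axis 79.7 deg z 0.062
batt step 2418 c(523.1,173.4) 89x52 long axis 79.1 deg z 0.0626
beech 1322 c(367.9,315.5) 52x45 long axis -6.2 deg z 0.0482
jar 1616 c(445.8,260.9) 57x56 long axis 73.6 deg z 0.0777
tin top then not seen
tin top now 153 c(492.5,-386.5) 51x48 long axis 1.1 deg z 0.0669
jar top then 206 c(442.0,259.0) 56x55 long axis -1.4 deg z 0.078
jar top now 201 c(441.5,258.7) 55x55 long axis 88.6 deg z 0.0787
tape top then 119 c(366.6,-37.6) 46x34 long axis -65.6 deg z 0.0601
tape top now not seen
jar w2 1029 c(446.3,260.5) 56x56 long axis 16.3 deg z 0.0779
t 42.10 pos [0.5102 0.1051 0.3681] rot [180.    0.   79.1] j [ 0.11  0.17  1.46 -0.    1.51  0.3 ] F [ 0.1 -0.  -0.5] gap 0.0855
dx 0.00 dy 0.00 dz -0.00 turn 0.00
```

View pics/fin.png

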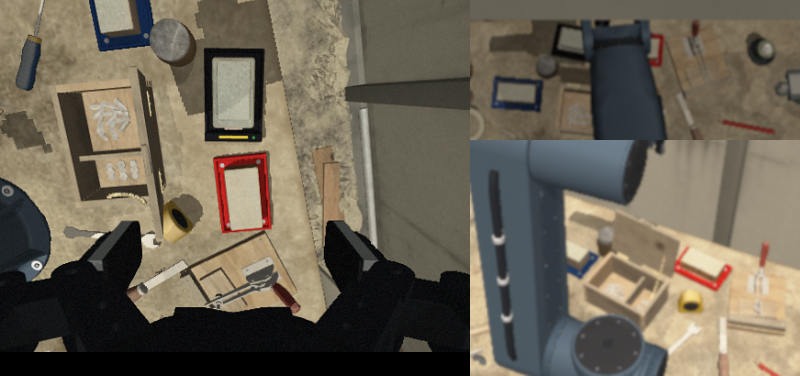

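All four items are in their places, the jar is unmoved (within 0.5 mm), and the tape stands upright. Nothing is touching the robot, so I'm handing in.

```bash
python3 -c "
from bench import bot
print(bot.job_done())"
```

```text
the job is handed in; nothing more can be done
None
```

The pile came apart from the top in order: tin to the dish, beech to the blue tray, cork to the red tray, battery to the cradle. I handed the job in at about 42 s, with the gripper clear of everything.

**Last checks**
- **Battery:** flat in the cradle. Its step top was at z 0.062–0.063 and its centre within about 2 mm of the cradle's. It was lowered in 0.3–0.5 mm steps until the bench took its weight.
- **Cork:** 0.5 mm from the red tray's centre, and level.
- **Beech:** inside the blue tray when measured just after release. The final view caught only part of it, at the same height.
- **Tin:** upright in the dish, lid top at z 0.067. The top camera puts it about 4–5 mm off the dish's centre. That camera read about 4 mm short in x on the tin in the pile and on the jar, and 2–3 mm short on the blue tray.
- **Jar:** within 0.5 mm of where it started.
- **Tape measure:** standing upright in the final picture, and nothing I did went near it. The arm hid it from the top camera, so I could not re-measure it.

**What disagreed**
- **Fingertip position:** the fingertips are about 40 mm behind the reported TCP. Because of this, my first try at the tin pressed on its lid with about 24 N. The tin did not move, and I used the measured offset from then on.
- **Beech on cork:** the beech lay within about 5° of the cork, not 45° as described.
- **Set-down forces:** touching down read 31 N for the beech and 37 N for the cork. I backed off before releasing each.

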